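# Scoop clean beads from the locked bin into the blue tub

### The arm

A 6-joint arm with a two-finger parallel gripper is mounted at the origin on the work surface. World frame = base frame: x ahead of the robot, y to its left, z up, the work surface at z = 0. Lengths are in m, angles in rad, forces in N, time in s.
With the tool pointing down it reaches from about 0.375 to 0.9 m from the base axis. Payload 3.1 kg.
Tool frame: the origin (TCP) lies midway between the tips of the shut fingers; the grasp point (between the pads) lies 19 mm behind it; z points along the fingers, y is the direction in which the jaws open and shut (so a half turn about z gives the same grasp; the last joint's range is limited). The gripper opens to 85 mm and grips with 20 to 120 N. Pads are 22 mm wide; open, the fingers measure 114 mm over their backs; the gripper's body (76 mm by 85 mm) begins 54 mm behind the grasp point. The pads swing forward as they close: fully open they stand 13 mm farther back than shut.
Start: joints at [1.149, 0.527, 1.433, -0, 1.181, -0.178], TCP at [0.151, 0.607, 0.209] pointing down, gripper open.
Joint ranges: [-3.08, 3.08], [-0.75, 2.2], [0.22, 2.44], [-1.43, 4.57], [0, 2.65], [-2.85, 2.85]. Speed limits (rad/s): [2.79, 2.79, 3.14, 3.14, 3.14, 3.14].

### API

Orientations are given as a unit quaternion [x, y, z, w].
In Python, from station import manip gives the robot as it stands. The module is installed in compiled form; this text tells all that it offers.
- The arm moves only by the tool drive_tool, never from a script. Its argument "deltas" is one flat list of numbers, 4 for each row, row after row: the shift along the tool's x, y, z in cm, then the turn about the tool's z in degrees. A call has 1 to 12 rows; each row is the pose to reach, as a shift and turn from the pose measured when the call began, along the tool's axes at that moment; what a row does not reach only later rows make up. A row lasts 1/10 s, in which the tool goes at most 50 mm and 8.59 degrees, less where a joint would pass 70% of its speed; a pose out of reach is approached as far as the arm can. A call with a gripper value outside its range is refused whole. "hand" is the finger opening in cm, from 0 to 8.54, set as the call begins (left out, the last holds). The fingers move at their own pace and stop on an object; "squeeze" is the grip in N (left out, the last holds). Time passes only in rows, so rows that repeat a pose let the fingers close. It gives the time, the measured TCP pose, the force and the opening at its end, in the units of the state.
- manip.sense(): the state, without advancing time (a new reading comes with each control period).
- manip.snapshot(name): name is "scene" or "top" or "wrist"; returns a dict with "frame" (400x640x3 uint8, red, green, blue), "depth" (400x640 float32, m along the optical axis (not along the pixel's ray), 0 where there is no reading), "fx", "fy", "cx", "cy" (pixels), "R" (3x3) and "t" (3): a world point X has camera coordinates R X + t. Camera axes: x right, y down, z forward; pixel columns grow to the right and rows downward; lengths in m; the calibration is good to about 2 mm. A picture is of the moment at which its call begins.
- manip.sign_off(): hands the job in, once; it reports no verdict.
The state is a dict: "t": time; "q": joint angles; "qd": joint speeds; "tau": joint torques, N m; "tcp_pos": TCP position; "tool_rot": TCP orientation; "force": force on the tool from outside, world axes, zero at the start; "ft_torque": the same for the moment, N m; "finger_gap": opening from 0.0 (shut) to 1.0 (fully open).
Only numpy, scipy, OpenCV 4.12 (cv2) and the standard library are available. Lean on these libraries where they do the work, as an engineer would, in place of code of your own. Each camera call takes 0.05 s, during which the arm holds its last target.

### The job

Set out clean beads for the next visitor's hand test: pull up the spring knob on the bead bin, slide the clear cover fully open and leave it open, then with the hand scoop take beads out of the bin and tip them gently, from close above, into the blue tub until it holds at least four of the six. The beads are disinfected, so never touch them with the fingers, and let none end up anywhere but in the blue tub or in their own bin compartment. Finally lay the scoop flat back inside its grey tray, without shifting or tipping the gel bottle, the marker cup or the eraser.

Things in the scene. Friction and masses are not known exactly. Their poses are not given: they have to be found in the camera images.
- bin: Beige fixed bench bin, 228 x 214 mm, rim 100 mm high. Origin: on the table under its middle, z up. Two compartments run along x, from x = -80 mm (low end, upright wall 32 mm thick) to +110 mm (high end, 6 mm wall). Beads: the one at y = -101..-3 mm (98 mm wide); lace spools: the one at y = +3..+101 mm. Cover rails along both x ends (x = -116..-110, +113..+119 mm) rise to z = 112 mm; side walls and divider have none.
- bead_well (a point): Bottom of the bead compartment: middle of its lowest floor edge, at (-52, -52, 10) mm in the bin's frame; axes as the bin's. From here the flat floor rises to the bin's +x at 27 degrees (to z = 92 mm at the high end), and a toe board rises to -x at 45 degrees until it meets the low-end wall at x = -80, z = 38 mm. The beads gather at this edge.
- cover (a joint): Clear sliding cover of the bin, 224 x 100 mm, 5 mm thick, top at z = 106 mm. 0 m = shut over the beads; 0.104 m = end stop, over the other compartment, beads quite open. It slides to the bin's +y; friction about 2 N.
- plunger (a joint): Spring index plunger on the cover: 0 m = pin home in the index rail (cover locked), 0.010 m = knob pulled straight up to its stop. Spring 5 N at rest, 9 N fully pulled. The pin stands 7 mm deep in its hole: pull 8 mm or more and hold it while the cover starts to slide; then it rides on the rail, and drops into a second hole at the cover's end stop.
- plunger_knob (a point): Middle of the plunger's black round knob, 26 mm diameter, 23 mm high, upright, on the cover at bin x = -96, y = -52 mm (plus the cover's travel), its centre at z = 137 mm, over a 20 mm wide steel bushing. The point moves with the knob; axes as the bin's.
- scoop: Loose hand scoop, 180 mm long, 88 mm wide, about 0.16 kg, off-white, blue handle; starts lying in its tray. Origin: centre of its underside; x points to the lip, z up when flat. Bowl: floor 3 mm thick from x = 5 mm to the thin lip at +90 mm, 82 mm wide inside; back wall (x = 2..5 mm) 56 mm high; side walls fall from 52 mm at the back to nothing at the lip; open in front.
- scoop_grip (a point): Middle of the scoop's handle, at (-42, 0, 54) mm in the scoop's frame (132 mm behind the lip, 54 mm above the underside); same axes. The handle is a straight bar 24 mm wide (y), 22 mm thick (z), from x = -90 to 0 mm, rubber-covered.
- scoop_bowl (a point): Middle of the scoop's bowl, at (46, 0, 18) mm in the scoop's frame; same axes.
- scoop_tray: Flat grey tray for the scoop, fixed, 236 x 116 mm outside, floor 4 mm thick, rim 12 mm high, walls 4 mm. Origin: centre of its underside; x along its length. The scoop lies in it with its lip towards the tray's -x.
- tub_blue: Blue rectangular tub to be filled, fixed, open on top, 140 (x) x 120 (y) mm, 60 mm high, walls and floor 5 mm. Origin: centre of its underside.
- tub_yellow: Yellow tub, the same shape and size as the blue one, empty, fixed; not to be used. Origin: centre of its underside. The two tubs may stand in each other's place.
- gel_bottle: Bystander: hand-gel pump bottle, loose, 62 mm diameter, 167 mm high to the top of its pump head. Origin: centre of its underside.
- marker_cup: Bystander: white cup with three board markers, loose, 72 mm diameter, 139 mm high. Origin: centre of its underside.
- eraser: Bystander: blue whiteboard eraser, loose, 55 x 125 x 40 mm. Origin: centre of its underside.
- bead0_center (a point): Centre of a loose round bead, red, 26 mm diameter, about 11 g, smooth: it rolls on a slope of 3 degrees or more; it starts in the bead compartment under the cover.
- bead1_center (a point): Centre of a loose round bead, yellow, 26 mm diameter, about 11 g, smooth: it rolls on a slope of 3 degrees or more; it starts in the bead compartment under the cover.
- bead2_center (a point): Centre of a loose round bead, green, 26 mm diameter, about 11 g, smooth: it rolls on a slope of 3 degrees or more; it starts in the bead compartment under the cover.
- bead3_center (a point): Centre of a loose round bead, blue, 26 mm diameter, about 11 g, smooth: it rolls on a slope of 3 degrees or more; it starts in the bead compartment under the cover.
- bead4_center (a point): Centre of a loose round bead, orange, 26 mm diameter, about 11 g, smooth: it rolls on a slope of 3 degrees or more; it starts in the bead compartment under the cover.
- bead5_center (a point): Centre of a loose round bead, natural wood, 26 mm diameter, about 11 g, smooth: it rolls on a slope of 3 degrees or more; it starts in the bead compartment under the cover.
Things that resemble listed ones, but are neither listed nor needed, are in the scene too. What is shaped like the scoop but green or red is not meant.

How it is judged:
On the way, in this order (a step that is already met when the one before it is completed fails the run):
1. The plunger is pulled clear of its hole while the cover is still shut (value of joint plunger above 0.0065 m and value of joint cover below 0.006 m), for 0.05 s.
2. The cover is slid fully open (value of joint cover above 0.098 m), for 0.2 s.
3. The scoop is lifted clear of the bin's rim with at least one bead in it (height (world z) of scoop_bowl above 0.135 m and distance between any of bead0_center, bead1_center, bead2_center, bead3_center, bead4_center, bead5_center and scoop_bowl below 0.055 m), for 0.2 s.
At the end, for the whole second after the job is handed in: Four or more beads in the blue tub (centres within 70 mm of its axis, below 62 mm), the rest there or in the bin's bead compartment; scoop released, still, flat (4 degrees), bowl and grip middles within 85 mm along and 40 mm across of its tray's middle, grip below 60 mm; cover open 98 mm or more ((horizontal distance between each of bead0_center, bead1_center, bead2_center, bead3_center and tub_blue below 0.07 m or horizontal distance between each of bead0_center, bead1_center, bead2_center, bead4_center and tub_blue below 0.07 m or horizontal distance between each of bead0_center, bead1_center, bead2_center, bead5_center and tub_blue below 0.07 m or horizontal distance between each of bead0_center, bead1_center, bead3_center, bead4_center and tub_blue below 0.07 m or horizontal distance between each of bead0_center, bead1_center, bead3_center, bead5_center and tub_blue below 0.07 m or horizontal distance between each of bead0_center, bead1_center, bead4_center, bead5_center and tub_blue below 0.07 m or horizontal distance between each of bead0_center, bead2_center, bead3_center, bead4_center and tub_blue below 0.07 m or horizontal distance between each of bead0_center, bead2_center, bead3_center, bead5_center and tub_blue below 0.07 m or horizontal distance between each of bead0_center, bead2_center, bead4_center, bead5_center and tub_blue below 0.07 m or horizontal distance between each of bead0_center, bead3_center, bead4_center, bead5_center and tub_blue below 0.07 m or horizontal distance between each of bead1_center, bead2_center, bead3_center, bead4_center and tub_blue below 0.07 m or horizontal distance between each of bead1_center, bead2_center, bead3_center, bead5_center and tub_blue below 0.07 m or horizontal distance between each of bead1_center, bead2_center, bead4_center, bead5_center and tub_blue below 0.07 m or horizontal distance between each of bead1_center, bead3_center, bead4_center, bead5_center and tub_blue below 0.07 m or horizontal distance between each of bead2_center, bead3_center, bead4_center, bead5_center and tub_blue below 0.07 m) and ((horizontal distance between bead0_center and tub_blue below 0.07 m and height (world z) of bead0_center below 0.062 m) or (x of bead0_center in the frame of bin between -0.08 and 0.11 m and y of bead0_center in the frame of bin between -0.104 and 0 m and z of bead0_center in the frame of bin below 0.105 m)) and ((horizontal distance between bead1_center and tub_blue below 0.07 m and height (world z) of bead1_center below 0.062 m) or (x of bead1_center in the frame of bin between -0.08 and 0.11 m and y of bead1_center in the frame of bin between -0.104 and 0 m and z of bead1_center in the frame of bin below 0.105 m)) and ((horizontal distance between bead2_center and tub_blue below 0.07 m and height (world z) of bead2_center below 0.062 m) or (x of bead2_center in the frame of bin between -0.08 and 0.11 m and y of bead2_center in the frame of bin between -0.104 and 0 m and z of bead2_center in the frame of bin below 0.105 m)) and ((horizontal distance between bead3_center and tub_blue below 0.07 m and height (world z) of bead3_center below 0.062 m) or (x of bead3_center in the frame of bin between -0.08 and 0.11 m and y of bead3_center in the frame of bin between -0.104 and 0 m and z of bead3_center in the frame of bin below 0.105 m)) and ((horizontal distance between bead4_center and tub_blue below 0.07 m and height (world z) of bead4_center below 0.062 m) or (x of bead4_center in the frame of bin between -0.08 and 0.11 m and y of bead4_center in the frame of bin between -0.104 and 0 m and z of bead4_center in the frame of bin below 0.105 m)) and ((horizontal distance between bead5_center and tub_blue below 0.07 m and height (world z) of bead5_center below 0.062 m) or (x of bead5_center in the frame of bin between -0.08 and 0.11 m and y of bead5_center in the frame of bin between -0.104 and 0 m and z of bead5_center in the frame of bin below 0.105 m)) and x of scoop_bowl in the frame of scoop_tray between -0.085 and 0.085 m and y of scoop_bowl in the frame of scoop_tray between -0.04 and 0.04 m and x of scoop_grip in the frame of scoop_tray between -0.085 and 0.085 m and y of scoop_grip in the frame of scoop_tray between -0.04 and 0.04 m and angle between scoop_grip's own z axis and vertical below 0.07 rad and height (world z) of scoop_grip below 0.0605 m and linear speed of scoop below 0.02 m/s and value of joint cover above 0.098 m); the robot touches nothing.
It fails at once if A bead is touched with the fingers (contact force between the fingers and bead0 above 0.3 N or contact force between the fingers and bead1 above 0.3 N or contact force between the fingers and bead2 above 0.3 N or contact force between the fingers and bead3 above 0.3 N or contact force between the fingers and bead4 above 0.3 N or contact force between the fingers and bead5 above 0.3 N).
It fails at once if A bead falls into the tub from high above (faster than 1.8 m/s, a drop of about 16 cm) ((linear speed of bead0 above 1.8 m/s and horizontal distance between bead0_center and tub_blue below 0.09 m) or (linear speed of bead1 above 1.8 m/s and horizontal distance between bead1_center and tub_blue below 0.09 m) or (linear speed of bead2 above 1.8 m/s and horizontal distance between bead2_center and tub_blue below 0.09 m) or (linear speed of bead3 above 1.8 m/s and horizontal distance between bead3_center and tub_blue below 0.09 m) or (linear speed of bead4 above 1.8 m/s and horizontal distance between bead4_center and tub_blue below 0.09 m) or (linear speed of bead5 above 1.8 m/s and horizontal distance between bead5_center and tub_blue below 0.09 m)).
It fails at once if The gel bottle, the marker cup or the eraser is shifted by more than 30 mm or tipped (distance of any of gel_bottle, marker_cup, eraser from where it was at the start of the episode above 0.03 m or angle between any of gel_bottle, marker_cup, eraser's own z axis and vertical above 0.35 rad).
It also fails if it takes over 72 s, if anything falls off the work surface, if the arm or the gripper's body presses on something with over 40 N, if the wrist force passes 120 N, or if a joint passes its speed limit or range.

## Working session

There is one attempt and no reset: what is moved stays moved. The work goes in short steps, Python scripts to look and compute and a tool call to move; the robot and the scene stay as the last step left them, time stands still between calls to the robot, and variables do not carry over. Pictures are saved under pics/ and viewed, and the job is handed in when it is done.

Besides the shell and the picture viewer there is one more tool, called after ">>>" as name(argument=value, ...) on one line, values as JSON. drive_tool: Moves the arm, as the interface text tells. Its arguments: {"type":"object","properties":{"deltas":{"type":"array"},"hand":{"type":"number"},"squeeze":{"type":"number"}},"required":["deltas"]}

```bash
mkdir -p pics; cat > h.py <<'E'
import numpy as np,cv2,pickle
from station import manip
def snap(n,f):
    s=manip.snapshot(n); cv2.imwrite(f'pics/{f}.png',s['frame'][:,:,::-1]); pickle.dump(s,open(f'pics/{f}.pkl','wb')); return s
def load(f): return pickle.load(open(f'pics/{f}.pkl','rb'))
def ray(s,u,v,z):
    R=np.array(s['R']);t=np.array(s['t']);c=-R.T@t
    d=R.T@np.array([(u-s['cx'])/s['fx'],(v-s['cy'])/s['fy'],1]); k=(z-c[2])/d[2]; return c+k*d
def pt(s,u,v):
    R=np.array(s['R']);t=np.array(s['t']);z=s['depth'][int(v),int(u)]
    return R.T@(np.array([(u-s['cx'])/s['fx'],(v-s['cy'])/s['fy'],1])*z-t)
def cloud(s):
    R=np.array(s['R']);t=np.array(s['t']);z=s['depth'];v,u=np.mgrid[:400,:640]
    P=np.stack([(u-s['cx'])/s['fx']*z,(v-s['cy'])/s['fy']*z,z],-1)-t
    return P@R
def proj(s,X):
    c=np.array(s['R'])@np.array(X)+np.array(s['t']); return s['fx']*c[0]/c[2]+s['cx'],s['fy']*c[1]/c[2]+s['cy']
E
python3 - <<'E'
from h import *
for n in ['scene','top','wrist']:
    s=snap(n,n+'0'); R=np.array(s['R']); print(n,s['fx'],(-R.T@np.array(s['t'])).round(3),R[2].round(2),(s['depth']>0).mean())
st=manip.sense(); print({k:np.round(v,3) for k,v in st.items()})
E
```

```text
scene 378.4622143429471 [ 0.887 -0.613  0.63 ] [-0.43  0.65 -0.62] 0.9957265625
top 511.81947510624684 [ 0.426 -0.044  1.581] [ 0.04  0.02 -1.  ] 0.99605078125
wrist 284.88967159291036 [0.078 0.624 0.373] [ 0.29 -0.07 -0.95] 0.99615234375
{'t': np.float64(0.15), 'q': array([ 1.148,  0.528,  1.434, -0.   ,  1.181, -0.178]), 'qd': array([ 0.002, -0.003, -0.004, -0.001,  0.001, -0.001]), 'tau': array([ 1.0000e-03, -4.4274e+01, -1.7828e+01, -0.0000e+00,  6.0000e-03,
        0.0000e+00]), 'tcp_pos': array([0.151, 0.606, 0.209]), 'tool_rot': array([ 0.122,  0.993, -0.001, -0.   ]), 'force': array([-0.059,  0.106, -0.022]), 'ft_torque': array([ 0.038, -0.024, -0.001]), 'finger_gap': np.float64(1.002)}
```

```bash
cat > m.py <<'E'
from h import *
s=load('top0');f=s['frame'];P=cloud(s);hsv=cv2.cvtColor(f,cv2.COLOR_RGB2HSV)
H,S,V=[hsv[...,i].astype(int) for i in range(3)]
u=np.mgrid[:400,:640][1];v=np.mgrid[:400,:640][0]
def rect(m,name,box,zlo,zhi):
    x0,y0,x1,y1=box; m=m&(u>=x0)&(u<x1)&(v>=y0)&(v<y1)&(P[...,2]>zlo)&(P[...,2]<zhi)
    q=P[m][:,:2].astype(np.float32); r=cv2.minAreaRect(q*1000); print(name,len(q),'c',np.round(r[0],1),'size',np.round(r[1],1),'ang',round(r[2],2),'z',np.percentile(P[m][:,2],[2,50,98]).round(3)); return m
blue=(H>100)&(H<125)&(S>130)
rect(blue,'tubB',(390,120,470,195),.045,.08)
rect((H>20)&(H<32)&(S>130),'tubY',(390,190,470,260),.045,.08)
rect(blue,'handle',(340,130,380,190),.03,.1)
rect((S<40)&(V>170),'bowl',(330,165,380,215),.0,.1)
rect(V>0,'trayrim',(325,130,390,225),.0095,.016)
rect((V<130),'tray',(325,130,390,225),.002,.016)
rect(V>0,'bin',(185,125,280,225),.09,.13)
rect(V>0,'knob',(225,195,265,225),.142,.16)
rect(blue,'eraser',(285,80,340,125),.03,.06)
rect(V>0,'gel',(290,130,325,170),.02,.2)
rect(V>0,'cup',(355,80,392,120),.02,.2)
E
python3 m.py
python3 - <<'E'
import cv2
i=cv2.imread('pics/top0.png'); cv2.imwrite('pics/c1.png',cv2.resize(i[125:225,185:385],None,fx=4,fy=4,interpolation=cv2.INTER_CUBIC))
E
```

```text
tubB 588 c [ 619.9 -321.9] size [148.3 129.1] ang 6.52 z [0.047 0.059 0.066]
tubY 591 c [ 421.8 -334.1] size [128.8 148.2] ang 89.24 z [0.049 0.059 0.065]
handle 241 c [ 610.4 -124.6] size [30.2 90.3] ang 80.27 z [0.062 0.068 0.075]
bowl 797 c [ 522.5 -108.3] size [88.  88.2] ang 78.75 z [0.001 0.007 0.058]
trayrim 426 c [ 563.2 -106.7] size [165.4 270.6] ang 84.45 z [0.01  0.011 0.016]
tray 1217 c [ 563.9 -122.1] size [117.7 241. ] ang 79.99 z [0.002 0.006 0.015]
bin 3856 c [562.3 254.6] size [216.1 235.7] ang 88.56 z [0.092 0.105 0.114]
knob 64 c [463.4 205.5] size [23.8 23.3] ang 54.82 z [0.143 0.147 0.152]
eraser 703 c [794.2  23.8] size [122.7  55.3] ang 72.76 z [0.032 0.039 0.047]
gel 411 c [627.6  31.8] size [59.8 60.1] ang 1.43 z [0.04  0.114 0.17 ]
cup 497 c [ 789.3 -158.2] size [70.1 70. ] ang 53.7 z [0.023 0.087 0.142]
```

```bash
cat >> h.py <<'E'
from scipy.spatial.transform import Rotation as Ro
def go(p,yaw,pr=True):
    st=manip.sense();R=Ro.from_quat(st['tool_rot']).as_matrix();d=np.array(p)-np.array(st['tcp_pos'])
    y=np.degrees(np.arctan2(R[1,0],R[0,0])); t=-((yaw-y+180)%360-180)
    print('t',round(float(st['t']),2),'pos',np.round(st['tcp_pos'],4),'yaw',round(y,2),'tilt',round(np.degrees(np.arccos(-R[2,2])),2),'F',np.round(st['force'],1),'gap',round(float(st['finger_gap']),3))
    print('delta cm',np.round(R.T@d*100,2),'turn',round(t,2),'dist',round(np.linalg.norm(d),3)); return R.T@d*100,t
A=np.radians(-1.5); BO=np.array([.5608,.2550,0])
def B(x,y,z): # bin mm -> world m
    c,s=np.cos(A),np.sin(A); return BO+np.array([c*x-s*y,s*x+c*y,z])/1000
E
python3 - <<'E'
from h import *
print(B(-96,-52,137)); go([.4634,.2055,.185],178.5)
s=load('top0')
c=[ray(s,185+a/4,125+b/4,.012)[:2] for a,b in [(650,57),(795,85),(740,383),(597,355)]]; print(np.round(c,4),np.mean(c,0).round(4))
E
```

```text
[0.4634717  0.20553081 0.137     ]
t 0.15 pos [0.1506 0.606  0.2085] yaw 166.03 tilt 0.1 F [-0.1  0.1 -0. ] gap 1.002
delta cm [-40.02 -31.31   2.4 ] turn -12.47 dist 0.509
[[ 0.6881 -0.0868]
 [ 0.6675 -0.1985]
 [ 0.4379 -0.1583]
 [ 0.4579 -0.0487]] [ 0.5628 -0.1231]
```

Lookalikes: the scoops are off-white/blue (357,180), red (297,245) and green (412,300). The tubs are blue (427,160) and yellow (430,227). The black knob is at (246,210) on the cover; the dark thing at (212,209) is just the index hole. The crop confirms the off-white scoop in the grey tray, the blue tub and the black knob.

>>> drive_tool(deltas=[-40.0, -31.3, 2.4, -12.5, -40.0, -31.3, 2.4, -12.5, -40.0, -31.3, 2.4, -12.5, -40.0, -31.3, 2.4, -12.5, -40.0, -31.3, 2.4, -12.5, -40.0, -31.3, 2.4, -12.5, -40.0, -31.3, 2.4, -12.5, -40.0, -31.3, 2.4, -12.5, -40.0, -31.3, 2.4, -12.5, -40.0, -31.3, 2.4, -12.5, -40.0, -31.3, 2.4, -12.5, -40.0, -31.3, 2.4, -12.5], hand=6)

```text
t: 1.35
tcp_pos: [0.4641, 0.2043, 0.1846]
tool_rot: [0.015, 1.0, -0.001, -0.001]
force: [-1.5, 0.3, 0.4]
finger_gap: 0.702
```

```bash
python3 - <<'E'
from h import *
s=snap('wrist','w1'); go([.4634,.2055,.119],178.5); print(proj(s,[.4634,.2055,.1485]))
E
```

```text
t 1.4 pos [0.4627 0.2054 0.1846] yaw 178.43 tilt 0.15 F [-0.3  0.6 -0.1] gap 0.704
delta cm [-0.08  0.02  6.56] turn -0.07 dist 0.066
(np.float64(316.7549654067208), np.float64(209.91437237001787))
```

The wrist view shows the knob at (316,206), within 4 px of the prediction and centred between the fingers. Beads are visible under the cover. I'll descend onto the knob and grip it.

>>> drive_tool(deltas=[-0.1, 0, 3, 0, -0.1, 0, 5.5, 0, -0.1, 0, 6.5, 0, -0.1, 0, 6.5, 0])

```text
t: 1.8
tcp_pos: [0.4613, 0.2064, 0.1185]
tool_rot: [0.013, 1.0, -0.001, -0.003]
force: [0.3, -0.3, 0.8]
finger_gap: 0.702
```

>>> drive_tool(deltas=[0, 0, 0, 0, 0, 0, 0, 0, 0, 0, 0, 0, 0, 0, 0, 0], hand=1.5, squeeze=60)

```text
t: 2.2
tcp_pos: [0.4616, 0.2062, 0.12]
tool_rot: [0.012, 1.0, -0.001, -0.002]
force: [-1.0, -1.9, 5.3]
finger_gap: 0.253
```

>>> drive_tool(deltas=[0, 0, 0, 0, 0, 0, -0.4, 0, 0, 0, -0.8, 0, 0, 0, -1.2, 0, 0, 0, -1.2, 0])

```text
t: 2.7
tcp_pos: [0.4614, 0.206, 0.1305]
tool_rot: [0.012, 1.0, -0.001, -0.003]
force: [3.8, -0.6, -20.0]
finger_gap: 0.249
```

```bash
python3 - <<'E'
from h import *
s=snap('wrist','w2');s=snap('scene','s2'); go([.4634,.2055,.119],178.5); i=cv2.imread('pics/s2.png')
cv2.imwrite('pics/s2c.png',cv2.resize(i[60:220,280:480],None,fx=4,fy=3.7))
E
```

```text
t 2.8 pos [0.4614 0.206  0.1305] yaw 178.58 tilt 0.39 F [  5.3  -0.4 -22.8] gap 0.251
delta cm [-0.21 -0.04  1.15] turn 0.08 dist 0.012
```

The knob is up at its stop and the force is rising to about 22 N. Next I slide the cover along tool y, which is the bin's +y.

>>> drive_tool(deltas=[0, 0.5, 0.1, 0, 0, 1.5, 0.1, 0, 0, 3, 0.1, 0, 0, 4.5, 0.1, 0, 0, 6, 0.1, 0, 0, 7.5, 0.1, 0, 0, 9, 0.1, 0, 0, 10, 0.1, 0, 0, 10.5, 0.1, 0, 0, 10.8, 0.2, 0, 0, 10.8, 0.2, 0])

```text
t: 3.9
tcp_pos: [0.4635, 0.3087, 0.1273]
tool_rot: [0.01, 1.0, -0.007, -0.004]
force: [5.0, -17.3, -7.9]
finger_gap: 0.249
```

>>> drive_tool(deltas=[0, 0.3, 0, 0, 0, 0.3, 0.4, 0, 0, 0.3, 0.9, 0, 0, 0, 0.9, 0])

```text
t: 4.3
tcp_pos: [0.4637, 0.3081, 0.1201]
tool_rot: [0.011, 1.0, -0.008, -0.004]
force: [-1.2, -0.6, 2.4]
finger_gap: 0.249
```

>>> drive_tool(deltas=[0, 0, 0, 0, 0, 0, 0, 0, 0, 0, -4, 0, 0, 0, -8, 0], hand=6)

```text
t: 4.7
tcp_pos: [0.4637, 0.3099, 0.2005]
tool_rot: [0.011, 1.0, -0.008, -0.006]
force: [0.2, 0.6, -0.7]
finger_gap: 0.701
```

```bash
python3 - <<'E'
from h import *
s=snap('wrist','w3');s=snap('top','t3'); i=cv2.imread('pics/t3.png')
cv2.imwrite('pics/t3c.png',cv2.resize(i[115:235,180:390],None,fx=3.8,fy=3.8,interpolation=cv2.INTER_CUBIC))
P=cloud(s);m=(P[...,2]>.142)&(P[...,2]<.16); u=np.mgrid[:400,:640][1]; 
go([.608,-.124,.2],169.5)
E
```

```text
t 4.8 pos [0.4685 0.3122 0.2062] yaw 178.79 tilt 0.55 F [1.1 1.1 0.1] gap 0.705
delta cm [-14.87 -43.31   1.06] turn 9.29 dist 0.458
```

```bash
python3 - <<'E'
from h import *
s=load('w3');print('knob',ray(s,314,203,.1485), B(-96,52,0)); s=load('top0')
f=s['frame'];P=cloud(s);hsv=cv2.cvtColor(f,cv2.COLOR_RGB2HSV);H,S,V=[hsv[...,i].astype(int) for i in range(3)]
v,u=np.mgrid[:400,:640]
m=(H>100)&(H<125)&(S>130)&(u>345)&(u<375)&(v>135)&(v<185)
# rays at handle top z .069
q=np.array([ray(s,a+.0,b+.0,.069)[:2] for b,a in zip(*np.where(m))]);c=q.mean(0);w,e=np.linalg.eigh(np.cov(q.T));d=e[:,1];print(c,np.degrees(np.arctan2(d[1],d[0])), (q-c)@d.max() if 0 else [((q-c)@d).min(),((q-c)@d).max(),((q-c)@e[:,0]).min(),((q-c)@e[:,0]).max()])
for nm,lo,hi,box in[('tubB',100,125,(395,125,460,195))]:
  mm=((H>lo)&(H<hi)&(S>130)&(u>box[0])&(u<box[2])&(v>box[1])&(v<box[3])).astype(np.uint8)
  k=max(cv2.findContours(mm,0,1)[0],key=cv2.contourArea)[:,0]
  q=np.array([ray(s,a,b,.06)[:2] for a,b in k],np.float32)*1000; print(cv2.minAreaRect(q))
E
```

```text
knob [0.4622696  0.30834493 0.1485    ] [0.4661941  0.30949517 0.        ]
[ 0.60746655 -0.12497588] 168.72408867878133 [np.float64(-0.0470015492528256), np.float64(0.042941680156046234), np.float64(-0.014967108005763799), np.float64(0.015184925169306971)]
((619.1564331054688, -319.5773010253906), (147.10633850097656, 131.55828857421875), 6.5852251052856445)
```

>>> drive_tool(deltas=[-14.9, -43.3, 1, 9.3, -14.9, -43.3, 1, 9.3, -14.9, -43.3, 1, 9.3, -14.9, -43.3, 1, 9.3, -14.9, -43.3, 1, 9.3, -14.9, -43.3, 1, 9.3, -14.9, -43.3, 1, 9.3, -14.9, -43.3, 1, 9.3, -14.9, -43.3, 1, 9.3, -14.9, -43.3, 5, 9.3, -14.9, -43.3, 9, 9.3, -14.9, -43.3, 9, 9.3])

```text
t: 6.0
tcp_pos: [0.6044, -0.1232, 0.1149]
tool_rot: [0.092, 0.996, -0.002, -0.004]
force: [-1.0, -0.1, -0.6]
finger_gap: 0.701
```

```bash
python3 - <<'E'
from h import *
s=snap('wrist','w4'); go([.608,-.124,.041],169.5)
E
```

```text
t 6.05 pos [ 0.6065 -0.1235  0.1178] yaw 169.47 tilt 0.37 F [-1.  -0.1 -0.1] gap 0.702
delta cm [-0.17  0.03  7.68] turn -0.03 dist 0.077
```

The wrist view shows the blue handle at (312,210), centred between the pads and nearly aligned. I'll descend and grip.

>>> drive_tool(deltas=[-0.2, 0, 4, 0.5, -0.2, 0, 7, 0.5, -0.2, 0, 7.7, 0.5, -0.2, 0, 7.7, 0.5])

```text
t: 6.45
tcp_pos: [0.6089, -0.1238, 0.0417]
tool_rot: [0.096, 0.995, -0.003, -0.001]
force: [-1.0, -0.6, -0.0]
finger_gap: 0.706
```

>>> drive_tool(deltas=[0, 0, 0, 0, 0, 0, 0, 0, 0, 0, 0, 0, 0, 0, 0, 0, 0, 0, 0, 0], hand=1.5, squeeze=30)

```text
t: 6.95
tcp_pos: [0.6113, -0.1245, 0.0434]
tool_rot: [0.096, 0.995, -0.004, 0.002]
force: [2.5, -0.7, 5.8]
finger_gap: 0.262
```

>>> drive_tool(deltas=[0, 0, -2, 0, 0, 0, -5, 0, 0, 0, -9, 0, 0, 0, -14, 0, 0, 0, -19, 0, 0, 0, -21, 0, 0, 0, -21, 0])

```text
t: 7.65
tcp_pos: [0.6119, -0.1234, 0.257]
tool_rot: [0.096, 0.995, -0.005, 0.005]
force: [0.0, -0.6, -2.4]
finger_gap: 0.26
```

```bash
python3 - <<'E'
from h import *
s=snap('wrist','w5');s=snap('scene','s5'); go(list(B(12,-52,175)),178.5)
E
```

```text
t 7.75 pos [ 0.6092 -0.1224  0.2519] yaw 169.01 tilt 0.36 F [-0.8 -0.2 -2.7] gap 0.265
delta cm [ 9.91 31.24  7.48] turn -9.49 dist 0.336
```

```bash
cat >> h.py <<'E'
def pitch(s,st=None):
    st=st or manip.sense(); P=cloud(s); R=Ro.from_quat(st['tool_rot']).as_matrix(); Q=(P-np.array(st['tcp_pos']))@R
    f=s['frame'].astype(int); white=(f.max(-1)-f.min(-1)<30)
    m=white&(abs(Q[...,1])<.034)&(Q[...,0]>.035)&(Q[...,0]<.15)&(s['depth']>0.05)&(s['depth']<.45)&(Q[...,2]>-.03)&(Q[...,2]<.13)
    q=Q[m]
    for _ in range(6):
        A=np.c_[q[:,0],q[:,1],np.ones(len(q))];c=np.linalg.lstsq(A,q[:,2],rcond=None)[0];r=q[:,2]-A@c;q=q[abs(r)<max(.002,2*np.std(r))]
    print('n',len(q),'nosedown deg',round(np.degrees(np.arctan(c[0])),2),'roll',round(np.degrees(np.arctan(c[1])),2),'floor z below TCP at x=.09: %.1f mm'%(1000*(c[0]*.09+c[2])),'fwd extent',np.percentile(q[:,0],[1,99]).round(4))
E
python3 - <<'E'
from h import *
pitch(load('w5'))
E
```

```text
n 13531 nosedown deg 2.79 roll -0.36 floor z below TCP at x=.09: 35.7 mm fwd extent [0.0433 0.1266]
```

```bash
python3 - <<'E'
from h import *
go(list(B(62,-52,250)),178.5)
E
```

```text
t 7.75 pos [ 0.6092 -0.1224  0.2519] yaw 169.01 tilt 0.36 F [-0.8 -0.2 -2.7] gap 0.265
delta cm [ 4.970e+00  3.202e+01 -1.000e-02] turn -9.49 dist 0.324
```

>>> drive_tool(deltas=[0.6, 4, 0, -1, 1.4, 8.5, 0, -3, 2, 13, 0, -5, 2.8, 17.5, 0, -7, 3.5, 22, 0, -9, 4.1, 26, 0, -9.5, 4.6, 29.5, 0, -9.5, 5, 31.5, 0, -9.5, 5, 32, 0, -9.5, 5, 32, 3, -9.5, 5, 32, 6, -9.5, 5, 32, 6, -9.5])

```text
t: 8.95
tcp_pos: [0.6162, 0.1988, 0.1831]
tool_rot: [0.014, 1.0, -0.005, -0.007]
force: [-1.3, 0.3, -1.6]
finger_gap: 0.26
```

```bash
python3 - <<'E'
from h import *
s=snap('wrist','w6');pitch(s); go(list(B(62,-52,171)),178.5)
E
```

```text
n 13861 nosedown deg 0.88 roll -0.39 floor z below TCP at x=.09: 40.2 mm fwd extent [0.0499 0.1335]
t 9.0 pos [0.6183 0.1992 0.1859] yaw 178.44 tilt 0.71 F [ 0.5  0.2 -1. ] gap 0.266
delta cm [-0.32  0.24  1.48] turn -0.06 dist 0.015
```

```bash
python3 - <<'E'
from h import *
s=load('w6');P=cloud(s)
c,sn=np.cos(A),np.sin(A);Q=(P-BO)@np.array([[c,-sn,0],[sn,c,0],[0,0,1]])*1000
for x0 in (20,40,60,80,100):
    m=(abs(Q[...,0]-x0)<8)&(Q[...,2]>93)&(Q[...,2]<115)&(Q[...,1]>-115)&(Q[...,1]<30)
    y=np.sort(Q[m][:,1]); 
    a=y[y<-80];b=y[y>-20]; print(x0,len(y),np.percentile(a,[2,98]).round(1) if len(a) else '',np.percentile(b,[2,98]).round(1) if len(b) else '')
# top cam: bin walls now
s=load('t3');P=cloud(s);Q=(P-BO)@np.array([[c,-sn,0],[sn,c,0],[0,0,1]])*1000
for x0 in (-40,0,40,80,100):
    m=(abs(Q[...,0]-x0)<10)&(Q[...,2]>93)&(Q[...,2]<115)&(Q[...,1]>-125)&(Q[...,1]<130); y=Q[m][:,1]; a=y[y<-80]; print(x0,np.percentile(a,[2,50,98]).round(1) if len(a) else '', np.percentile(y,[98]).round(1))
    m=(abs(Q[...,0]-x0)<10)&(Q[...,1]>-85)&(Q[...,1]<-20); print('   floor z',np.median(Q[m][:,2]).round(1), 'exp',10+(x0+52)*.5095)
E
```

```text
20 379  [12.2 29.6]
40 893 [-107.8 -101.8] [-3.9 29.3]
60 835 [-107.6 -101.7] [-3.9 29.2]
80 767 [-107.6 -101.6] [-3.7 29.4]
100 730 [-107.5 -101.5] [-3.6 29.2]
-40 [-108.  -105.2 -102.2] [103.6]
   floor z 39.1 exp 16.113999999999997
0 [-107.7 -105.5 -103.6] [101.7]
   floor z 36.3 exp 36.494
40 [-108.3 -105.2 -101.8] [103.]
   floor z 57.3 exp 56.873999999999995
80 [-106.4 -105.5 -102.6] [104.2]
   floor z 77.8 exp 77.25399999999999
100 [-107.  -102.4  -82.6] [105.5]
   floor z 87.6 exp 87.44399999999999
```

```bash
python3 - <<'E'
from h import *
s=load('w6');P=cloud(s);c,sn=np.cos(A),np.sin(A);Q=(P-BO)@np.array([[c,-sn,0],[sn,c,0],[0,0,1]])*1000
for v in (161,120,60,20):
    row=Q[v,225:405]; k=row[(row[:,2]>125)]; print(v,k[:,1].min().round(1),k[:,1].max().round(1),k[:,0].mean().round(1),np.median(k[:,2]).round(1))
E
```

```text
161 -99.5 -11.7 9.8 199.0
120 -100.0 -12.3 -9.9 146.8
60 -99.8 -12.7 -46.9 147.0
20 -100.9 -13.2 -69.8 145.7
```

>>> drive_tool(deltas=[0, 0.2, 1, 0.9, 0, 0.2, 3, 0.9, 0, 0.2, 5, 0.9, 0, 0.2, 5.5, 0.9, 0, 0.2, 5.5, 0.9])

```text
t: 9.5
tcp_pos: [0.6177, 0.2004, 0.1306]
tool_rot: [0.022, 1.0, -0.004, -0.005]
force: [-0.7, -0.9, -0.8]
finger_gap: 0.264
```

>>> drive_tool(deltas=[0.5, 0, 0, 0, 1.0, 0, 0, 0, 1.8, 0, -1.5, 0, 2.8, 0, -3, 0, 3.6, 0, -4, 0, 4.5, 0, -4.9, 0, 4.5, 0, -4.9, 0], squeeze=20)

```text
t: 10.2
tcp_pos: [0.5721, 0.2031, 0.1818]
tool_rot: [0.022, 1.0, -0.004, -0.005]
force: [1.5, -0.2, -0.3]
finger_gap: 0.266
```

```bash
python3 - <<'E'
from h import *
st=manip.sense();s=snap('wrist','w7');pitch(s,st); go(list(B(62,-52,171)),178.5)
E
```

```text
n 8172 nosedown deg 12.27 roll -0.96 floor z below TCP at x=.09: 79.5 mm fwd extent [0.0358 0.1226]
t 10.25 pos [0.5727 0.203  0.181 ] yaw 177.52 tilt 0.71 F [ 2.3 -0.2 -0.2] gap 0.263
delta cm [-4.89  0.06  0.95] turn -0.98 dist 0.05
```

```bash
cat >> h.py <<'E'
def binc(P):
    c,sn=np.cos(A),np.sin(A); return (P-BO)@np.array([[c,-sn,0],[sn,c,0],[0,0,1]])*1000
def line(s,u,vs):
    Q=binc(cloud(s)); 
    for v in vs: print(v,Q[v,u].round(1))
E
python3 - <<'E'
from h import *
s=load('w7'); line(s,315,[84,88,92,100,110,120,130,140,150,158,164,170,176,180,200,220,250,300,320]); line(s,270,[110,140]);line(s,355,[110,140])
E
```

```text
84 [-80.3 -50.7 100.3]
88 [-77.8 -50.8  92.5]
92 [-74.5 -50.9  93.8]
100 [-68.1 -50.9  98.3]
110 [-60.1 -51.  102.9]
120 [-52.2 -51.1 104.8]
130 [-44.5 -51.2 108.7]
140 [-36.9 -51.3 113.4]
150 [-29.2 -51.4 116.5]
158 [-23.2 -51.5 119.6]
164 [-18.7 -51.6 121.5]
170 [-14.1 -51.6 122.6]
176 [-24.4 -51.  189. ]
180 [-22.2 -51.  189.4]
200 [-11.2 -51.2 192.4]
220 [ -0.6 -51.3 196.5]
250 [ 14.  -51.5 204.8]
300 [ 37.9 -51.8 216.3]
320 [ 47.6 -51.9 220.1]
110 [-60.7 -88.4 100.9]
140 [-37.4 -87.9 112.9]
110 [-59.6 -18.2 103.3]
140 [-36.3 -18.9 113.1]
```

>>> drive_tool(deltas=[0.5, 0, -0.4, 0, 0.9, 0, -0.7, 0, 0.9, 0, -0.7, 0])

```text
t: 10.55
tcp_pos: [0.5629, 0.2035, 0.188]
tool_rot: [0.022, 1.0, -0.004, -0.005]
force: [-0.0, -0.5, -0.7]
finger_gap: 0.261
```

```bash
python3 - <<'E'
from h import *
st=manip.sense();s=snap('wrist','w8'); go(list(B(62,-52,171)),178.5);line(s,315,[88,92,100,130,140,150,160,180,200,300])
t=binc(np.array(st['tcp_pos']));print('tcp bin',t)
s3=load('t3')
for n,(a,b) in dict(wood=(272,263),orange=(251,286),blue=(296,287),red=(229,307),green=(274,308),yel=(316,310)).items():
    u,v=180+a/3.8,115+b/3.8; print(n,binc(pt(s3,round(u),round(v))).round(0))
E
```

```text
t 10.6 pos [0.5631 0.2035 0.1878] yaw 177.53 tilt 0.77 F [ 1.  -0.9 -1.1] gap 0.267
delta cm [-5.85  0.06  1.62] turn -0.97 dist 0.061
88 [-87.1 -50.7  99.8]
92 [-83.9 -50.8  99.9]
100 [-77.8 -51.   92. ]
130 [-53.3 -51.2 108.2]
140 [-45.2 -51.3 110.2]
150 [-37.6 -51.4 115.9]
160 [-29.9 -51.5 119.8]
180 [-30.7 -51.  192.6]
200 [-19.4 -51.1 195.6]
300 [ 28.8 -51.7 222.3]
tcp bin [  3.43247789 -51.46351168 188.02657224]
wood [-16. -55.  47.]
orange [-34. -38.  46.]
blue [-36. -75.  52.]
red [-53. -19.  38.]
green [-51. -55.  36.]
yel [-53. -90.  44.]
```

>>> drive_tool(deltas=[-2, 0, 0.2, 0, -4.5, 0, 1.2, 0, -7, 0, 2.5, 0, -9, 0, 3.5, 0, -9.2, 0, 3.8, 0, -9.2, 0, 3.8, 0])

```text
t: 11.2
tcp_pos: [0.6533, 0.1989, 0.147]
tool_rot: [0.022, 1.0, -0.005, -0.007]
force: [-0.8, -0.7, -1.1]
finger_gap: 0.266
```

```bash
python3 - <<'E'
from h import *
st=manip.sense();s=snap('wrist','w9'); go(list(B(62,-52,171)),178.5)
t=binc(np.array(st['tcp_pos']));print('tcp bin',t)
line(s,315,[30,40,50,60,70,80,90,100,110,120,130,140,150,160])
E
```

```text
t 11.25 pos [0.653  0.1991 0.1479] yaw 177.52 tilt 0.95 F [-0.5 -0.2 -0.6] gap 0.26
delta cm [ 3.2   0.07 -2.27] turn -0.98 dist 0.039
tcp bin [ 93.913632   -53.69373736 147.04657931]
30 [-45.1 -52.3  38.9]
40 [-38.4 -52.5  34.1]
50 [-32.9 -52.7  20.7]
60 [-19.  -52.6  55.2]
70 [ -9.2 -52.7  72.4]
80 [ -1.6 -52.7  76. ]
90 [  5.9 -52.8  79.3]
100 [ 13.3 -53.   80.5]
110 [ 20.7 -53.1  83.2]
120 [ 28.1 -53.2  86.3]
130 [ 35.5 -53.3  88. ]
140 [ 42.9 -53.4  89.7]
150 [ 50.3 -53.5  92. ]
160 [ 57.7 -53.6  94.4]
```

The scoop swung up from 30° to about 17° during the fast backward move, because a 20 N grip holds it only weakly. I'll redo the wall push, then carry it with more grip.

>>> drive_tool(deltas=[0, 0, 0, 0, 1, 0, -1, 0, 3, 0, -2, 0, 5, 0, -2, 0, 6.5, 0, -2, 0, 6.8, 0, -2, 0, 6.8, 0, -2, 0], squeeze=45)

```text
t: 11.95
tcp_pos: [0.5849, 0.2026, 0.1702]
tool_rot: [0.021, 1.0, -0.004, -0.006]
force: [0.1, -0.5, -1.2]
finger_gap: 0.243
```

>>> drive_tool(deltas=[0.5, 0, 0, 0, 1.1, 0, -0.6, 0, 1.7, 0, -1.3, 0, 2.3, 0, -1.9, 0, 2.8, 0, -2.3, 0, 2.8, 0, -2.3, 0], squeeze=20)

```text
t: 12.55
tcp_pos: [0.5569, 0.2041, 0.1945]
tool_rot: [0.021, 1.0, -0.004, -0.006]
force: [-0.1, -0.3, -0.3]
finger_gap: 0.24
```

>>> drive_tool(deltas=[0, 0, 0, 0, 0, 0, 0, 0, -0.2, 0, 0, 0], squeeze=60)

```text
t: 12.85
tcp_pos: [0.5588, 0.204, 0.1942]
tool_rot: [0.021, 1.0, -0.004, -0.006]
force: [0.2, -0.8, -1.1]
finger_gap: 0.223
```

```bash
python3 - <<'E'
from h import *
st=manip.sense();s=snap('wrist','w10'); go(list(B(62,-52,171)),178.5)
t=binc(np.array(st['tcp_pos']));print('tcp bin',t)
line(s,315,[60,70,80,90,100,110,120,130,140,150,160])
E
```

```text
t 12.9 pos [0.5594 0.2039 0.1942] yaw 177.57 tilt 0.82 F [ 1.4  0.2 -1.3] gap 0.22
delta cm [-6.24  0.03  2.25] turn -0.93 dist 0.066
tcp bin [ -0.66427645 -51.0607709  194.20701821]
60 [-111.9  -50.   111.4]
70 [-105.9  -50.2  100.8]
80 [-99.2 -50.4  88.3]
90 [-90.9 -50.5  88.1]
100 [-82.  -50.6 100. ]
110 [-73.7 -50.7  96.7]
120 [-65.4 -50.8 104.4]
130 [-57.2 -50.9 107.8]
140 [-49.1 -51.  113. ]
150 [-41.3 -51.1 118. ]
160 [-33.7 -51.1 123.6]
```

>>> drive_tool(deltas=[-0.5, 0, 0, 0, -1.5, 0, 0.3, 0, -3, 0, 1, 0, -4.5, 0, 1.8, 0, -6, 0, 2.5, 0, -7.5, 0, 3, 0, -8.6, 0, 3.5, 0, -9.2, 0, 3.8, 0, -9.4, 0, 4, 0, -9.4, 0, 4, 0])

```text
t: 13.9
tcp_pos: [0.6525, 0.1995, 0.1525]
tool_rot: [0.021, 1.0, -0.004, -0.006]
force: [-0.1, -0.6, -1.7]
finger_gap: 0.222
```

```bash
python3 - <<'E'
from h import *
st=manip.sense();s=snap('wrist','w11'); go(list(B(62,-52,171)),178.5)
t=binc(np.array(st['tcp_pos']));print('tcp bin',t)
line(s,315,[60,70,75,80,90,100,110,120,130,140,150,160]); line(s,275,[100]);line(s,350,[100])
E
```

```text
t 13.95 pos [0.6523 0.1997 0.1529] yaw 177.57 tilt 0.87 F [-0.1  0.4 -1.6] gap 0.221
delta cm [ 3.12  0.03 -1.77] turn -0.93 dist 0.036
tcp bin [ 93.15406892 -53.04113384 152.49732195]
60 [-20.3 -52.1  56. ]
70 [-10.4 -52.1  73.5]
75 [ -6.5 -52.2  74.7]
80 [ -2.6 -52.2  77.9]
90 [  4.9 -52.3  78.9]
100 [ 12.5 -52.4  83. ]
110 [ 20.  -52.5  84.2]
120 [ 27.5 -52.6  87.9]
130 [ 35.  -52.7  89.9]
140 [ 42.4 -52.8  94. ]
150 [ 49.9 -52.9  95.5]
160 [ 57.6 -53.   96.6]
100 [ 12.  -83.7  83.2]
100 [ 13.  -24.9  82.5]
```

>>> drive_tool(deltas=[-0.7, 0.05, 0, 0, -1.5, 0.05, 0.8, 0, -1.5, 0.05, 1.4, 0, -1.5, 0.05, 1.8, 0, -1.5, 0.05, 1.9, 0])

```text
t: 14.45
tcp_pos: [0.6661, 0.1992, 0.1325]
tool_rot: [0.021, 1.0, -0.004, -0.008]
force: [0.5, 0.4, -0.8]
finger_gap: 0.216
```

```bash
python3 - <<'E'
from h import *
st=manip.sense();s=snap('wrist','w12'); go(list(B(62,-52,171)),178.5)
t=binc(np.array(st['tcp_pos']));print('tcp bin',t)
line(s,315,[60,70,75,80,90,130,160,180,200,300,320])
E
```

```text
t 14.5 pos [0.6663 0.1993 0.1328] yaw 177.57 tilt 0.97 F [ 0.8  0.5 -1.1] gap 0.221
delta cm [ 4.55 -0.02 -3.76] turn -0.93 dist 0.059
tcp bin [106.77251723 -52.98391984 132.46861938]
60 [ -4.5 -52.   51.1]
70 [  3.4 -52.1  55.8]
75 [  7.1 -52.1  56.7]
80 [ 11.  -52.2  58.8]
90 [ 18.6 -52.3  62. ]
130 [ 48.4 -52.6  72.9]
160 [ 70.7 -52.9  78.8]
180 [ 70.8 -52.4 145.1]
200 [ 82.  -52.6 146.4]
300 [134.7 -53.3 163.4]
320 [144.6 -53.4 167.5]
```

Six beads are visible ahead of the lip, clear of it, with the heel almost on the slope. I'll release the scoop onto the slope so it lies flush, then regrip nearer the handle end.

>>> drive_tool(deltas=[0, 0, 0, 0, 0, 0, 0, 0, 0, 0, 0, 0, 0, 0, -3, 0, 0, 0, -4, 0, 0, 0, -4, 0], hand=5.5)

```text
t: 15.1
tcp_pos: [0.6688, 0.1999, 0.1756]
tool_rot: [0.021, 1.0, -0.004, -0.004]
force: [0.0, 0.3, 0.8]
finger_gap: 0.643
```

```bash
python3 - <<'E'
from h import *
st=manip.sense();s=snap('wrist','w13'); go(list(B(62,-52,171)),178.5)
t=binc(np.array(st['tcp_pos']));print('tcp bin',t)
line(s,315,range(20,340,12))
E
```

```text
t 15.15 pos [0.6676 0.1998 0.1739] yaw 177.57 tilt 0.83 F [ 0.5 -0.3 -0.3] gap 0.644
delta cm [ 4.62 -0.03  0.35] turn -0.93 dist 0.046
tcp bin [109.42603557 -52.21752335 175.56979346]
20 [-43.8 -50.9  38.7]
32 [-36.4 -51.   27.1]
44 [-20.3 -51.1  55.4]
56 [-10.6 -51.3  54.4]
68 [ -3.  -51.5  34.5]
80 [  8.8 -51.6  43.1]
92 [ 20.3 -51.7  51.7]
104 [ 31.3 -51.9  55.4]
116 [ 42.2 -52.   61. ]
128 [ 52.9 -52.1  67.5]
140 [ 56.5 -51.7 140.3]
152 [ 64.5 -51.8 142.5]
164 [ 72.2 -51.9 146.2]
176 [ 79.8 -52.  150.3]
188 [ 87.4 -52.1 153.5]
200 [ 94.5 -52.2 158.3]
212 [102.2 -52.3 160.8]
224 [109.  -52.3 165.3]
236 [116.3 -52.4 168.3]
248 [123.3 -52.5 171.8]
260 [130.6 -52.6 174.5]
272 [ 2.483e+02 -5.550e+01  1.000e-01]
284 [266.8 -55.8   0.6]
296 [287.5 -56.1  -1.2]
308 [ 3.063e+02 -5.640e+01  3.000e-01]
320 [ 3.27e+02 -5.67e+01  1.00e-01]
332 [346.8 -57.    1.5]
```

>>> drive_tool(deltas=[-0.7, 0, 1.5, 0, -0.7, 0, 3, 0, -0.7, 0, 3.7, 0, -0.7, 0, 3.7, 0])

```text
t: 15.55
tcp_pos: [0.672, 0.1988, 0.1331]
tool_rot: [0.021, 1.0, -0.005, -0.009]
force: [0.2, -0.5, -0.4]
finger_gap: 0.648
```

>>> drive_tool(deltas=[0, 0, 0, 0, 0, 0, 0, 0, 0, 0, 0, 0, 0, 0, 0, 0, 0, 0, 0, 0], hand=1.5, squeeze=30)

```text
t: 16.05
tcp_pos: [0.6719, 0.1988, 0.1333]
tool_rot: [0.021, 1.0, -0.005, -0.009]
force: [-0.2, -0.0, -1.8]
finger_gap: 0.27
```

```bash
python3 - <<'E'
from h import *
st=manip.sense();s=snap('wrist','w14'); go(list(B(62,-52,171)),178.5)
t=binc(np.array(st['tcp_pos']));print('tcp bin',t)
line(s,315,range(20,300,12))
E
```

```text
t 16.1 pos [0.6719 0.1988 0.1333] yaw 177.57 tilt 1.17 F [ 0.2 -0.7 -1.5] gap 0.267
delta cm [ 5.13  0.01 -3.68] turn -0.93 dist 0.063
tcp bin [112.55805965 -53.24635795 133.33656733]
20 [-36.3 -52.   18.4]
32 [-17.9 -52.   56. ]
44 [-10.  -52.1  54.5]
56 [ -3.2 -52.3  44.8]
68 [  5.2 -52.5  40. ]
80 [ 15.3 -52.6  46.9]
92 [ 25.  -52.7  52.8]
104 [ 34.4 -52.8  57.5]
116 [ 43.7 -52.9  61.3]
128 [ 52.8 -53.   67.4]
140 [ 55.5 -52.4 139.8]
152 [ 61.8 -52.5 141.4]
164 [ 68.  -52.6 144.6]
176 [ 74.  -52.6 147.7]
188 [ 79.8 -52.7 151.6]
200 [ 85.9 -52.8 153.6]
212 [ 91.6 -52.8 156.6]
224 [ 97.2 -52.9 159.7]
236 [102.3 -52.9 163.7]
248 [108.4 -53.  165. ]
260 [113.9 -53.1 167.6]
272 [119.2 -53.1 170.5]
284 [124.5 -53.2 173.1]
296 [129.4 -53.2 176.2]
```

>>> drive_tool(deltas=[0.5, 0, 0.35, 0, 1.2, 0, 0.7, 0, 2.0, 0, 1.1, 0, 2.8, 0, 1.5, 0, 3.6, 0, 1.95, 0, 4.4, 0, 2.35, 0, 5.0, 0, 2.65, 0, 5.3, 0, 2.8, 0, 5.3, 0, 2.8, 0])

```text
t: 17.0
tcp_pos: [0.6174, 0.2008, 0.1057]
tool_rot: [0.021, 1.0, -0.005, -0.01]
force: [-0.4, -0.7, -1.6]
finger_gap: 0.267
```

```bash
python3 - <<'E'
from h import *
st=manip.sense();s=snap('wrist','w15'); go(list(B(62,-52,171)),178.5)
t=binc(np.array(st['tcp_pos']));print('tcp bin',t)
line(s,315,range(20,300,12))
E
```

```text
t 17.05 pos [0.618  0.2008 0.1059] yaw 177.58 tilt 1.23 F [-0.2 -0.7 -1.4] gap 0.274
delta cm [-0.22  0.01 -6.51] turn -0.92 dist 0.065
tcp bin [ 58.03620278 -52.67529415 105.68666017]
20 [-78.4 -51.3  37. ]
32 [-71.9 -51.5  31.5]
44 [-60.5 -51.5  46.8]
56 [-52.8 -51.6  46.5]
68 [-45.8 -51.8  39.5]
80 [-39.4 -52.   19.6]
92 [-27.8 -51.9  54.8]
104 [-19.5 -52.   57.3]
116 [-11.2 -52.2  54.8]
128 [ -1.8 -52.4  39. ]
140 [  1.1 -51.9 110.7]
152 [  7.3 -51.9 114. ]
164 [ 13.6 -52.  116.2]
176 [ 19.8 -52.1 119. ]
188 [ 25.7 -52.1 122.5]
200 [ 31.3 -52.2 126.4]
212 [ 37.3 -52.3 128.6]
224 [ 43.1 -52.3 131.3]
236 [ 48.3 -52.4 135. ]
248 [ 53.7 -52.4 137.9]
260 [ 59.1 -52.5 140.6]
272 [ 65.  -52.6 142.4]
284 [ 69.8 -52.6 145.8]
296 [ 75.3 -52.7 148. ]
```

The scoop is under the beads: all six lie in the bowl zone (rows 50–105), against the toe board. Next I press down with the heel as fulcrum to bring the nose up.

>>> drive_tool(deltas=[-0.2, 0, 0.2, 0, -0.4, 0, 0.45, 0, -0.6, 0, 0.7, 0, -0.8, 0, 1.15, 0, -1.0, 0, 1.65, 0, -1.05, 0, 2.05, 0, -1.1, 0, 2.45, 0, -1.1, 0, 2.75, 0, -1.1, 0, 3.05, 0, -1.1, 0, 3.2, 0, -1.1, 0, 3.2, 0], squeeze=20)

```text
t: 18.15
tcp_pos: [0.6328, 0.2005, 0.0774]
tool_rot: [0.021, 1.0, -0.004, -0.005]
force: [2.4, -0.7, 10.6]
finger_gap: 0.274
```

```bash
python3 - <<'E'
from h import *
st=manip.sense();s=snap('wrist','w16'); go(list(B(62,-52,171)),178.5)
t=binc(np.array(st['tcp_pos']));print('tcp bin',t)
line(s,315,range(8,310,12)); 
for u in (270,290,340,360): print(u);line(s,u,[100,110,120])
E
```

```text
t 18.2 pos [0.6328 0.2005 0.0774] yaw 177.55 tilt 0.73 F [ 1.7 -0.8 10.7] gap 0.27
delta cm [ 1.23 -0.03 -9.35] turn -0.95 dist 0.094
tcp bin [ 73.44670003 -52.63340019  77.41262695]
8 [-55.2 -50.8  56.9]
20 [-53.5 -51.   40.6]
32 [-46.7 -51.1  41.1]
44 [-35.9 -51.1  61.4]
56 [-28.7 -51.2  66.9]
68 [-22.4 -51.3  67.7]
80 [-16.3 -51.4  65.1]
92 [-10.9 -51.6  43.9]
104 [ -3.4 -51.7  43.9]
116 [  4.3 -51.8  44.8]
128 [  8.3 -51.5 108.7]
140 [ 13.5 -51.6 110.6]
152 [ 19.1 -51.7 109.8]
164 [ 24.8 -51.8 109.6]
176 [ 30.5 -51.8 110.1]
188 [ 36.5 -51.9 109.9]
200 [ 42.1 -52.  111.4]
212 [ 47.6 -52.1 113.4]
224 [ 53.9 -52.2 113.2]
236 [ 60.3 -52.3 113.3]
248 [ 67.  -52.4 113.1]
260 [ 72.9 -52.5 114.6]
272 [ 79.8 -52.6 114.6]
284 [ 85.8 -52.7 116.2]
296 [ 93.1 -52.8 116.1]
308 [113.2 -53.2 100.1]
270
100 [ -6.4 -81.5  44. ]
110 [ -0.  -81.5  46.9]
120 [  6.4 -82.2  44.5]
290
100 [ -6.1 -68.2  44.7]
110 [  0.2 -68.4  45.5]
120 [  6.6 -68.7  45. ]
340
100 [ -5.6 -35.3  45.7]
110 [  0.7 -35.2  45.4]
120 [  7.2 -35.1  45. ]
360
100 [ -5.4 -22.   44.6]
110 [  1.  -22.   45.8]
120 [  7.3 -21.8  46.2]
```

>>> drive_tool(deltas=[0, 0, -0.2, 0, 0, 0, -0.2, 0, 0, 0, -0.8, 0, 0, 0, -0.9, 0, 0, 0, -0.9, 0], hand=3.4)

```text
t: 18.7
tcp_pos: [0.6329, 0.2006, 0.0864]
tool_rot: [0.021, 1.0, -0.004, -0.005]
force: [0.7, 0.2, 0.6]
finger_gap: 0.401
```

```bash
python3 - <<'E'
from h import *
st=manip.sense();s=snap('wrist','w17'); go(list(B(62,-52,171)),178.5)
t=binc(np.array(st['tcp_pos']));print('tcp bin',t)
line(s,315,[60,100,110,120,140,160,200,240,260,280,296])
E
```

```text
t 18.75 pos [0.6327 0.2005 0.0862] yaw 177.54 tilt 0.75 F [ 0.6 -0.8 -0.5] gap 0.399
delta cm [ 1.22 -0.03 -8.47] turn -0.96 dist 0.086
tcp bin [ 73.46556738 -52.50980731  86.41083319]
60 [-27.8 -51.2  67.9]
100 [ -6.1 -51.6  44.5]
110 [  0.5 -51.7  45.2]
120 [  5.4 -51.5  99.2]
140 [ 14.6 -51.6 108.8]
160 [ 24.3 -51.7 110.8]
200 [ 44.8 -52.  112.2]
240 [ 66.3 -52.3 114.3]
260 [ 77.2 -52.5 116.2]
280 [ 88.5 -52.7 117.5]
296 [111.7 -53.1  99.7]
```

>>> drive_tool(deltas=[1, 0, -0.2, 0, 2.2, 0, -0.2, 0, 2.2, 0, -0.2, 0, 2.2, 0, -0.2, 0])

```text
t: 19.15
tcp_pos: [0.6104, 0.2016, 0.0885]
tool_rot: [0.021, 1.0, -0.004, -0.005]
force: [1.0, -0.0, -0.2]
finger_gap: 0.399
```

>>> drive_tool(deltas=[0, 0, 0, 0, 0, 0, 0, 0, 0, 0, 0, 0, 0, 0, 0.2, 0, 0, 0, 0.4, 0, 0, 0, 0.6, 0, 0, 0, 0.8, 0, 0, 0, 0.8, 0], hand=1.5, squeeze=20)

```text
t: 19.95
tcp_pos: [0.6135, 0.2017, 0.0833]
tool_rot: [0.021, 1.0, -0.004, -0.002]
force: [1.5, -0.4, 9.7]
finger_gap: 0.268
```

```bash
python3 - <<'E'
from h import *
st=manip.sense();s=snap('wrist','w18'); go(list(B(62,-52,171)),178.5)
t=binc(np.array(st['tcp_pos']));print('tcp bin',t)
line(s,315,[80,85,90,100,110,120,140,150,170,180,200,240,260,280,300,320,330])
E
```

```text
t 20.0 pos [0.6135 0.2017 0.0833] yaw 177.57 tilt 0.45 F [ 1.1 -0.6  9.9] gap 0.271
delta cm [-0.76 -0.06 -8.78] turn -0.93 dist 0.088
tcp bin [ 54.12617695 -51.92978613  83.25385465]
80 [-37.9 -50.8  42.5]
85 [-33.1 -50.8  66. ]
90 [-30.2 -50.8  67.5]
100 [-24.5 -50.9  68.7]
110 [-18.8 -51.   68.7]
120 [-12.7 -51.1  62.8]
140 [  1.7 -51.4  44.8]
150 [  7.1 -51.5  56.3]
170 [  9.9 -51.2 107. ]
180 [ 15.1 -51.3 107.1]
200 [ 26.  -51.5 106.7]
240 [ 48.6 -51.8 107.4]
260 [ 60.7 -52.  107.8]
280 [ 72.7 -52.2 108.9]
300 [ 85.3 -52.4 109.8]
320 [110.  -52.8  97.3]
330 [115.6 -52.9  99.8]
```

>>> drive_tool(deltas=[0, 0, 0.4, 0, 0, 0, 0.4, 0, 0, 0, 0.4, 0], squeeze=50)

```text
t: 20.3
tcp_pos: [0.6139, 0.2017, 0.0832]
tool_rot: [0.021, 1.0, -0.004, -0.001]
force: [-4.8, -1.4, 20.0]
finger_gap: 0.25
```

>>> drive_tool(deltas=[-0.1, 0, -0.4, 0, -0.2, 0, -1.0, 0, -0.2, 0, -1.9, 0, -0.2, 0, -3, 0, -0.2, 0, -4.2, 0, -0.2, 0, -5.4, 0, -0.1, 0, -6.5, 0, 0.2, 0, -7.2, 0, 0.7, 0, -7.3, 0, 1.2, 0, -7.2, 0, 1.5, 0, -6.6, 0, 1.6, 0, -6.0, 0])

```text
t: 21.5
tcp_pos: [0.6007, 0.2029, 0.1441]
tool_rot: [0.021, 1.0, -0.003, 0.003]
force: [5.3, -0.8, 0.7]
finger_gap: 0.249
```

>>> drive_tool(deltas=[0, 0, 0.6, 0, 0, 0, 1.2, 0, 0, 0, 1.5, 0, 0, 0, 1.5, 0])

```text
t: 21.9
tcp_pos: [0.6004, 0.2027, 0.1282]
tool_rot: [0.021, 1.0, -0.003, 0.002]
force: [3.4, -0.5, 0.6]
finger_gap: 0.247
```

```bash
python3 - <<'E'
from h import *
st=manip.sense();s=snap('wrist','w19'); go(list(B(62,-52,171)),178.5)
t=binc(np.array(st['tcp_pos']));print('tcp bin',t)
line(s,315,[5,10,20,80,85,90,100,110,120,140,150,170,180,200,240,260,280,300,320,330])
E
```

```text
t 21.95 pos [0.6003 0.2027 0.1284] yaw 177.62 tilt 0.44 F [ 3.1  0.6 -0.5] gap 0.247
delta cm [-2.13 -0.07 -4.25] turn -0.88 dist 0.048
tcp bin [ 40.99928091 -51.23295631 128.17183209]
5 [-93.8 -49.6  88.7]
10 [-87.8 -49.6 100.8]
20 [-82.9 -49.7  99.6]
80 [-49.9 -50.2  97.7]
85 [-47.  -50.2  96.7]
90 [-44.1 -50.3  92.3]
100 [-38.2 -50.4  73.3]
110 [-31.2 -50.5  75.6]
120 [-24.3 -50.6  78.5]
140 [-10.1 -50.8  79.7]
150 [ -2.9 -50.9  81.4]
170 [ -2.1 -50.6 146. ]
180 [  2.7 -50.7 148.2]
200 [ 14.3 -50.8 146.5]
240 [ 35.9 -51.1 151.1]
260 [ 46.9 -51.3 153.5]
280 [ 58.6 -51.4 155.1]
300 [ 69.4 -51.6 158.3]
320 [ 81.7 -51.7 159.8]
330 [ 2.369e+02 -5.480e+01  2.000e-01]
```

```bash
python3 - <<'E'
from h import *
s=snap('top','t19');i=cv2.imread('pics/t19.png');cv2.imwrite('pics/t19c.png',cv2.resize(i[115:235,180:300],None,fx=5,fy=5,interpolation=cv2.INTER_CUBIC))
w=load('w19');Q=binc(cloud(w))
for n,(u,v) in dict(yel=(250,10),red=(386,8),green=(294,48),blue=(270,58),orange=(347,53),wood=(313,78)).items(): print(n,Q[v,u].round(0))
E
```

```text
yel [-82. -83. 124.]
red [-82. -13. 124.]
green [-65. -62. 116.]
blue [-64. -79.  94.]
orange [-65. -30.  96.]
wood [-51. -51.  97.]
```

The forward step hit the wall just below the rim. The nose dipped, and yellow and red rolled onto the bin's low wall top (their top points near x=-82, z=124 in the bin frame). Green, blue, orange and wood are still in the scoop. I'll lower back into the well and redo the nose-up press.

>>> drive_tool(deltas=[-0.3, 0, 0.4, 0, -0.3, 0, 1.4, 0, -0.3, 0, 2.6, 0, -0.3, 0, 3.7, 0, -0.4, 0, 4.2, 0, -0.7, 0, 4.4, 0, -0.9, 0, 4.5, 0, -1.2, 0, 4.7, 0, -1.35, 0, 4.9, 0, -1.35, 0, 5.1, 0, -1.35, 0, 5.1, 0], squeeze=22)

```text
t: 23.1
tcp_pos: [0.6125, 0.2022, 0.0823]
tool_rot: [0.021, 1.0, -0.003, 0.001]
force: [-6.5, -1.3, 28.9]
finger_gap: 0.246
```

```bash
python3 - <<'E'
from h import *
st=manip.sense();s=snap('wrist','w20'); go(list(B(62,-52,171)),178.5)
t=binc(np.array(st['tcp_pos']));print('tcp bin',t)
line(s,315,[3,10,20,30,50,120,130,140,150,170,180,200,240,280,300])
E
```

```text
t 23.15 pos [0.6125 0.2022 0.0823] yaw 177.65 tilt 0.4 F [-7.  -0.7 29. ] gap 0.245
delta cm [-0.91 -0.1  -8.87] turn -0.85 dist 0.089
tcp bin [ 53.06811783 -51.45646082  82.28331275]
3 [-79.6 -49.8  54.4]
10 [-68.6 -49.9  80.9]
20 [-64.3 -49.9  80.2]
30 [-63.2 -50.   65. ]
50 [-22.2 -49.6 246.9]
120 [-12.8 -50.8  43.5]
130 [ -6.  -50.9  42.7]
140 [  0.8 -51.   43.6]
150 [  5.5 -51.   59.9]
170 [  8.6 -50.8 106.6]
180 [ 13.6 -50.9 107.1]
200 [ 24.6 -51.  106.1]
240 [ 46.9 -51.3 107.5]
280 [ 71.5 -51.7 108. ]
300 [ 85.1 -51.9 107.7]
```

>>> drive_tool(deltas=[0, 0, 0.3, 0, 0, 0, 0.3, 0, 0, 0, 0.1, 0], squeeze=70)

```text
t: 23.45
tcp_pos: [0.6122, 0.2022, 0.083]
tool_rot: [0.02, 1.0, -0.003, 0.001]
force: [1.3, -0.5, 4.0]
finger_gap: 0.237
```

>>> drive_tool(deltas=[-0.1, 0, -0.4, 0, -0.3, 0, -1.0, 0, -0.3, 0, -1.8, 0, -0.3, 0, -2.7, 0, -0.3, 0, -3.5, 0, -0.3, 0, -4.1, 0, -0.3, 0, -4.3, 0, -0.3, 0, -4.3, 0])

```text
t: 24.25
tcp_pos: [0.6153, 0.2024, 0.1264]
tool_rot: [0.02, 1.0, -0.003, 0.001]
force: [0.3, 0.6, -1.8]
finger_gap: 0.235
```

```bash
python3 - <<'E'
from h import *
st=manip.sense();s=snap('wrist','w21'); go(list(B(62,-52,171)),178.5)
t=binc(np.array(st['tcp_pos']));print('tcp bin',t)
line(s,340,[3,8,12,15,20,30,50,70,90,120,130,140]);line(s,315,[180,200,240,280,300])
E
```

```text
t 24.3 pos [0.615  0.2024 0.126 ] yaw 177.66 tilt 0.41 F [ 0.2  0.2 -2.5] gap 0.236
delta cm [-0.65 -0.1  -4.49] turn -0.84 dist 0.045
tcp bin [ 55.84163248 -51.14300923 126.44583374]
3 [-79.6 -34.1  87.9]
8 [-79.6 -33.4  78.5]
12 [-75.6 -33.9  85. ]
15 [-73.3 -34.   87.2]
20 [-69.8 -34.2  90.3]
30 [-64.4 -34.1  89.9]
50 [-52.2 -34.4  95.3]
70 [-40.6 -34.4  96.9]
90 [-29.9 -32.4  74. ]
120 [ -9.2 -32.4  76.8]
130 [ -2.3 -32.4  78.5]
140 [  4.7 -32.5  81. ]
180 [ 17.9 -50.6 145.2]
200 [ 28.6 -50.7 146.7]
240 [ 50.8 -51.  149.4]
280 [ 73.4 -51.3 153.4]
300 [ 85.5 -51.5 155. ]
```

>>> drive_tool(deltas=[0, 0, 1, 0, 0, 0, 2.2, 0, 0, 0, 3.4, 0, 0.1, 0, 4.0, 0, 0.1, 0, 4.3, 0, 0.1, 0, 4.6, 0, 0.1, 0, 4.8, 0, 0.1, 0, 4.8, 0], squeeze=22)

```text
t: 25.1
tcp_pos: [0.615, 0.2021, 0.0837]
tool_rot: [0.02, 1.0, -0.004, 0.002]
force: [-7.0, -1.6, 28.1]
finger_gap: 0.239
```

>>> drive_tool(deltas=[0, 0, 0.2, 0, 0, 0, 0.2, 0, 0, 0, 0.2, 0], squeeze=80)

```text
t: 25.4
tcp_pos: [0.6149, 0.2021, 0.084]
tool_rot: [0.02, 1.0, -0.004, 0.002]
force: [-3.8, -0.5, 14.7]
finger_gap: 0.231
```

```bash
python3 - <<'E'
from h import *
st=manip.sense();s=snap('wrist','w22'); go(list(B(62,-52,171)),178.5)
t=binc(np.array(st['tcp_pos']));print('tcp bin',t)
line(s,290,[3,8,12,15,90,120,130,140]);line(s,315,[180,200,240,280,300])
E
```

```text
t 25.45 pos [0.6149 0.2021 0.084 ] yaw 177.69 tilt 0.49 F [-5.  -1.2 13.8] gap 0.229
delta cm [-0.69 -0.1  -8.69] turn -0.81 dist 0.087
tcp bin [ 55.46853682 -51.49391137  84.00752697]
3 [-79.6 -65.2  47.9]
8 [-79.3 -66.   39.5]
12 [-77.9 -66.3  36.5]
15 [-70.8 -64.7  57.1]
90 [-30.1 -67.7  42.4]
120 [-10.5 -68.3  43.6]
130 [ -3.7 -68.6  43.8]
140 [  3.2 -68.8  44.3]
180 [ 15.7 -50.9 109.7]
200 [ 26.9 -51.1 107.9]
240 [ 49.5 -51.4 108.7]
280 [ 74.  -51.7 109.5]
300 [ 87.6 -51.9 109.3]
```

>>> drive_tool(deltas=[-0.2, 0, -0.1, 0, -0.4, 0, -0.4, 0, -0.5, 0, -0.8, 0, -0.5, 0, -1.2, 0, -0.5, 0, -1.2, 0])

```text
t: 25.95
tcp_pos: [0.6214, 0.2021, 0.0965]
tool_rot: [0.02, 1.0, -0.003, 0.004]
force: [0.6, -0.1, -0.2]
finger_gap: 0.231
```

```bash
python3 - <<'E'
from h import *
st=manip.sense();s=snap('wrist','w23'); go(list(B(62,-52,171)),178.5)
t=binc(np.array(st['tcp_pos']));print('tcp bin',t)
line(s,290,[3,8,12,15,90,120,130,140]);line(s,315,[180,200,240,280,300])
E
```

```text
t 26.0 pos [0.6214 0.202  0.0965] yaw 177.68 tilt 0.6 F [ 0.6 -0.3 -0.3] gap 0.229
delta cm [-0.07 -0.11 -7.45] turn -0.82 dist 0.075
tcp bin [ 61.95975398 -51.32439724  96.49003949]
3 [-79.4 -66.8  37.8]
8 [-77.2 -67.1  35.4]
12 [-70.  -65.8  53.3]
15 [-67.9 -65.7  55. ]
90 [-23.9 -68.3  46.1]
120 [ -3.4 -68.9  48.3]
130 [  3.5 -69.   50.2]
140 [ 10.5 -69.2  50.9]
180 [ 23.7 -50.8 116. ]
200 [ 34.5 -51.  116.8]
240 [ 56.6 -51.3 119.8]
280 [ 79.7 -51.5 123.1]
300 [ 91.5 -51.7 125.2]
```

The grip twists elastically and returns to the pitch at which it was grasped, so I'll press to near level, release, and regrip there.

>>> drive_tool(deltas=[0.3, 0, 0.6, 0, 0.6, 0, 1.1, 0, 0.7, 0, 1.5, 0, 0.7, 0, 1.8, 0, 0.7, 0, 1.8, 0], squeeze=25)

```text
t: 26.5
tcp_pos: [0.618, 0.2025, 0.0851]
tool_rot: [0.02, 1.0, -0.003, 0.008]
force: [-4.6, -1.7, 29.1]
finger_gap: 0.229
```

>>> drive_tool(deltas=[0, 0, 0, 0, 0, 0, 0, 0, 0, 0, -0.1, 0, 0, 0, -0.1, 0], hand=3.4)

```text
t: 26.9
tcp_pos: [0.6174, 0.2024, 0.0852]
tool_rot: [0.02, 1.0, -0.003, 0.008]
force: [-0.2, -0.0, -0.6]
finger_gap: 0.398
```

```bash
python3 - <<'E'
from h import *
st=manip.sense();s=snap('wrist','w24'); go(list(B(62,-52,171)),178.5)
t=binc(np.array(st['tcp_pos']));print('tcp bin',t)
line(s,290,[3,8,12,15,90,120,130,140]);line(s,315,[180,200,240,280,300])
E
```

```text
t 26.95 pos [0.6174 0.2024 0.0851] yaw 177.7 tilt 0.93 F [-0.6 -0.3  0.6] gap 0.396
delta cm [-0.54 -0.13 -8.58] turn -0.8 dist 0.086
tcp bin [ 57.95944955 -51.08923846  85.1659781 ]
3 [-79.6 -65.6  37.5]
8 [-77.  -65.7  37. ]
12 [-75.3 -66.   34.8]
15 [-73.9 -66.2  33.5]
90 [-27.3 -67.5  40.2]
120 [ -7.5 -68.   43.7]
130 [ -0.8 -68.1  45.4]
140 [  5.9 -68.2  46.7]
180 [ 18.2 -50.6 109.5]
200 [ 28.1 -50.7 111.7]
240 [ 49.1 -51.  114.8]
280 [ 71.5 -51.2 117.6]
300 [ 83.7 -51.4 118.5]
```

>>> drive_tool(deltas=[0, 0, 0.1, 0, 0, 0, 0.1, 0, 0, 0, 0.1, 0, 0.2, 0, 0.1, 0, 0.4, 0, 0.3, 0, 0.5, 0, 0.5, 0, 0.5, 0, 0.5, 0], hand=1.5, squeeze=20)

```text
t: 27.65
tcp_pos: [0.6176, 0.2028, 0.0833]
tool_rot: [0.02, 1.0, -0.003, 0.013]
force: [6.2, 1.0, 8.9]
finger_gap: 0.275
```

>>> drive_tool(deltas=[0, 0, 0, 0, 0, 0, 0, 0, 0, 0, 0, 0], hand=3.0)

```text
t: 27.95
tcp_pos: [0.6161, 0.2027, 0.0825]
tool_rot: [0.02, 1.0, -0.003, 0.012]
force: [-0.6, -0.4, 0.3]
finger_gap: 0.349
```

```bash
python3 - <<'E'
from h import *
st=manip.sense();s=snap('wrist','w25'); go(list(B(62,-52,171)),178.5)
t=binc(np.array(st['tcp_pos']));print('tcp bin',t)
line(s,290,[3,8,12,15,90,120,130,140]);line(s,315,[180,200,240,280,300])
E
```

```text
t 28.0 pos [0.6162 0.2027 0.0824] yaw 177.73 tilt 1.39 F [ 0.3  1.2 -1.2] gap 0.352
delta cm [-0.74 -0.15 -8.84] turn -0.77 dist 0.089
tcp bin [ 56.68313464 -50.87243668  82.51087423]
3 [-79.5 -65.1  37.2]
8 [-77.  -65.3  36.2]
12 [-70.7 -64.1  52.7]
15 [-22.2 -49.4 245.4]
90 [-28.  -66.8  41.6]
120 [ -8.6 -67.5  43.3]
130 [ -2.  -67.6  44.4]
140 [  4.7 -67.8  45.5]
180 [ 16.  -50.4 108.9]
200 [ 26.4 -50.5 109.4]
240 [ 47.4 -50.7 112.4]
280 [ 69.6 -51.  115.7]
300 [ 81.5 -51.2 116.8]
```

>>> drive_tool(deltas=[0, 0, 0, 0, 0, 0, 0, 0, 0, 0, 0.2, 0, 0, 0, 0.6, 0], hand=1.5, squeeze=40)

```text
t: 28.4
tcp_pos: [0.6194, 0.2027, 0.0792]
tool_rot: [0.02, 1.0, -0.003, 0.015]
force: [2.9, -1.1, 14.1]
finger_gap: 0.27
```

>>> drive_tool(deltas=[0, 0, 0.5, 0, 0, 0, 0.5, 0])

```text
t: 28.6
tcp_pos: [0.6216, 0.2027, 0.0769]
tool_rot: [0.02, 1.0, -0.002, 0.017]
force: [0.1, -1.1, 12.4]
finger_gap: 0.263
```

>>> drive_tool(deltas=[0, 0, 0.5, 0, 0, 0, 0.5, 0])

```text
t: 28.8
tcp_pos: [0.6219, 0.2027, 0.0766]
tool_rot: [0.02, 1.0, -0.002, 0.018]
force: [-6.5, -1.2, 24.7]
finger_gap: 0.264
```

>>> drive_tool(deltas=[0, 0, 0.5, 0, 0, 0, 0.5, 0])

```text
t: 29.0
tcp_pos: [0.622, 0.2027, 0.0766]
tool_rot: [0.02, 1.0, -0.002, 0.018]
force: [-7.4, -2.2, 26.8]
finger_gap: 0.266
```

```bash
python3 - <<'E'
from h import *
st=manip.sense();s=snap('wrist','w26'); go(list(B(62,-52,171)),178.5)
t=binc(np.array(st['tcp_pos']));print('tcp bin',t, st['tool_rot'])
line(s,290,[3,8,12,15,90,120,130,140]);line(s,315,[180,200,240,280,300])
E
```

```text
t 29.05 pos [0.622  0.2028 0.0766] yaw 177.76 tilt 2.11 F [-6.2 -2.1 26.1] gap 0.268
delta cm [-0.3  -0.18 -9.43] turn -0.74 dist 0.094
tcp bin [ 62.51096052 -50.67454699  76.61931296] [ 0.01959862  0.99963893 -0.00243089  0.01822048]
3 [-64.2 -62.4  63.4]
8 [-62.4 -62.6  61.7]
12 [-60.7 -62.8  60.8]
15 [-59.7 -63.   59.2]
90 [-21.5 -65.9  43.5]
120 [ -3.  -66.5  45.3]
130 [  3.5 -66.7  45.4]
140 [  9.4 -66.6  49.9]
180 [ 19.8 -50.1 108.2]
200 [ 29.9 -50.3 108.5]
240 [ 51.8 -50.5 108.5]
280 [ 75.4 -50.8 109.4]
300 [ 88.1 -51.  109.8]
```

>>> drive_tool(deltas=[0, 0, 0.2, 0, 0, 0, 0.1, 0], squeeze=80)

```text
t: 29.25
tcp_pos: [0.6213, 0.2027, 0.0775]
tool_rot: [0.02, 1.0, -0.002, 0.018]
force: [-2.0, -0.3, 6.7]
finger_gap: 0.251
```

>>> drive_tool(deltas=[-0.2, 0, -0.2, 0, -0.3, 0, -0.6, 0, -0.3, 0, -1.2, 0, -0.3, 0, -2, 0, -0.3, 0, -2.8, 0, -0.3, 0, -3.3, 0, -0.3, 0, -3.5, 0, -0.3, 0, -3.5, 0])

```text
t: 30.05
tcp_pos: [0.6233, 0.2029, 0.1131]
tool_rot: [0.02, 1.0, -0.002, 0.018]
force: [0.5, -0.2, -1.1]
finger_gap: 0.253
```

```bash
python3 - <<'E'
from h import *
st=manip.sense();s=snap('wrist','w27'); go(list(B(62,-52,171)),178.5)
t=binc(np.array(st['tcp_pos']));print('tcp bin',t, st['tool_rot'])
line(s,290,[3,8,12,15,90,120,130,140]);line(s,315,[180,200,240,280,300])
E
```

```text
t 30.1 pos [0.623  0.2028 0.1127] yaw 177.76 tilt 2.07 F [ 0.1  1.1 -2.4] gap 0.249
delta cm [-0.06 -0.17 -5.83] turn -0.74 dist 0.058
tcp bin [ 63.82255025 -50.48327154 113.11750079] [ 0.01961195  0.99963734 -0.00238272  0.01829998]
3 [-64.7 -62.8  93. ]
8 [-62.4 -62.9  92.6]
12 [-61.  -63.1  90.8]
15 [-59.8 -63.3  89.4]
90 [-20.3 -66.   76.3]
120 [ -1.4 -66.7  77.9]
130 [  5.2 -66.9  78.2]
140 [ 12.  -67.2  77.7]
180 [ 21.9 -50.  142.2]
200 [ 32.1 -50.1 142.4]
240 [ 53.7 -50.4 143.7]
280 [ 76.5 -50.6 146.1]
300 [ 88.8 -50.8 147. ]
```

The lifted scoop is now only about 3° nose-down and the beads are sitting still. I'll raise it above the rim gently, go forward over the wall, then press the lip on the rim.

>>> drive_tool(deltas=[0, 0, -0.3, 0, 0, 0, -1, 0, 0, 0, -1.9, 0, 0, 0, -2.8, 0, 0, 0, -3.5, 0, 0, 0, -3.9, 0, 0.2, 0, -4, 0, 0.6, 0, -4, 0, 1.1, 0, -4, 0, 1.5, 0, -3.9, 0, 1.7, 0, -3.3, 0, 1.8, 0, -2.5, 0])

```text
t: 31.3
tcp_pos: [0.605, 0.2038, 0.1374]
tool_rot: [0.02, 1.0, -0.002, 0.019]
force: [6.3, 0.6, 7.3]
finger_gap: 0.254
```

>>> drive_tool(deltas=[0, 0, 0.7, 0, 0, 0, 1.4, 0, 0, 0, 1.8, 0])

```text
t: 31.6
tcp_pos: [0.6102, 0.2041, 0.1215]
tool_rot: [0.02, 1.0, -0.001, 0.024]
force: [6.9, 0.9, 9.6]
finger_gap: 0.252
```

```bash
python3 - <<'E'
from h import *
st=manip.sense();s=snap('wrist','w28'); go(list(B(62,-52,171)),178.5)
t=binc(np.array(st['tcp_pos']));print('tcp bin',t, st['tool_rot'])
line(s,290,[3,8,12,15,90,120,130,140]);line(s,315,[180,200,240,280,300])
E
```

```text
t 31.65 pos [0.6103 0.2042 0.1212] yaw 177.69 tilt 2.73 F [ 6.6 -0.2  8.4] gap 0.253
delta cm [-1.36 -0.24 -4.92] turn -0.81 dist 0.051
tcp bin [ 50.66533565 -49.54079112 121.47738646] [ 0.02010475  0.99951409 -0.00131863  0.02378336]
3 [-70.7 -59.7 127.5]
8 [-68.9 -59.8 127. ]
12 [-67.2 -59.8 127.2]
15 [-66.  -59.9 127. ]
90 [-32.9 -63.6  99.2]
120 [-15.2 -64.6  97.1]
130 [-10.3 -63.9 107.9]
140 [ -8.  -62.1 130.9]
180 [  5.9 -49.  158.5]
200 [ 16.4 -49.2 156.3]
240 [ 38.7 -49.5 154.8]
280 [ 65.  -49.8 151.9]
300 [ 78.5 -50.  151.9]
```

```bash
python3 - <<'E'
from h import *
w=load('w28');P=cloud(w);print('yel world',P[8,185],binc(P[8,185]))
s=snap('top','t28');i=cv2.imread('pics/t28.png');cv2.imwrite('pics/t28c.png',cv2.resize(i[115:265,180:330],None,fx=4,fy=4,interpolation=cv2.INTER_CUBIC))
s=snap('scene','s28')
E
```

```text
yel world [0.46301963 0.10909118 0.0257062 ] [ -93.92741897 -148.41840879   25.70619944]
```

```bash
python3 - <<'E'
from h import *
s=load('t28')
for n,a,b in (('green',270,385),('blue',307,385),('yel',425,390)): P=pt(s,180+a/4,115+b/4);print(n,P.round(3),binc(P).round(0))
s=load('s28');i=cv2.imread('pics/s28.png');cv2.imwrite('pics/s28c.png',cv2.resize(i[90:220,270:470],None,fx=4,fy=4,interpolation=cv2.INTER_CUBIC))
f=s['frame'];P=binc(cloud(s))
for n,u,v in (('blue',352,141),('green',357,134),('red',366,130),('or',371,137)): print(n,f[v,u],P[v,u].round(0))
E
```

```text
green [0.46  0.199 0.125] [-100.  -58.  125.]
blue [0.46  0.173 0.126] [-99. -85. 126.]
yel [0.46  0.098 0.025] [ -97. -160.   25.]
blue [ 51  72 132] [-92. -92. 120.]
green [ 65 125  77] [-93. -64. 128.]
red [169  97  52] [-82. -34. 129.]
or [155 124  89] [-56. -54. 125.]
```

```bash
python3 - <<'E'
from h import *
s=snap('scene','s29');f=s['frame'];hsv=cv2.cvtColor(f,cv2.COLOR_RGB2HSV);P=binc(cloud(s))
i=cv2.imread('pics/s29.png');cv2.imwrite('pics/s29c.png',cv2.resize(i[100:170,320:420],None,fx=8,fy=8,interpolation=cv2.INTER_CUBIC))
H,S,V=[hsv[...,k].astype(int) for k in range(3)];v,u=np.mgrid[:400,:640]
R=np.array(s['R']);cam=binc(-R.T@np.array(s['t']))
for n,m in dict(red=((H<5)|(H>174))&(S>120),orange=(H>=6)&(H<14)&(S>110),green=(H>50)&(H<80)&(S>80),blue=(H>105)&(H<125)&(S>110)&(u<362),yel=(H>18)&(H<28)&(S>150),wood=(H>=10)&(H<18)&(S>60)&(S<=130)).items():
    m=m&(u>325)&(u<390)&(v>115)&(v<195)
    if n!='yel': m&=(P[...,2]>95)
    q=P[m]; 
    if len(q)>3:
        c=np.median(q,0); d=(c-cam)/np.linalg.norm(c-cam); print(n,len(q),c.round(0),'center~',(c+d*10).round(0), np.median(u[m]),np.median(v[m]))
E
```

```text
red 37 [-95. -14. 125.] center~ [-99.  -6. 120.] 366.0 128.0
orange 60 [-82. -40. 122.] center~ [-86. -32. 117.] 365.0 133.0
green 48 [-91. -62. 123.] center~ [-95. -54. 119.] 358.0 135.0
blue 65 [-92. -90. 121.] center~ [-97. -83. 117.] 352.0 140.0
yel 60 [ -92. -172.   21.] center~ [ -96. -165.   15.] 336.0 186.0
wood 35 [-57. -58. 123.] center~ [-61. -51. 118.] 369.0 138.0
```

>>> drive_tool(deltas=[-0.2, 0, -0.6, 0, -0.3, 0.1, -1.2, 0, -0.3, 0.15, -1.6, 0, -0.1, 0.15, -1.6, 0, 0.2, 0.15, -1.6, 0, 0.5, 0.15, -1.6, 0, 0.8, 0.15, -1.6, 0, 1.1, 0.15, -1.6, 0, 1.3, 0.15, -1.6, 0, 1.3, 0.15, -1.6, 0], squeeze=50)

```text
t: 32.8
tcp_pos: [0.5958, 0.2063, 0.1371]
tool_rot: [0.02, 1.0, -0.001, 0.023]
force: [-0.4, -0.4, -2.0]
finger_gap: 0.258
```

```bash
cat > bd.py <<'E'
from h import *
import sys
def beads(name):
    s=snap('scene',name);f=s['frame'];hsv=cv2.cvtColor(f,cv2.COLOR_RGB2HSV);P=binc(cloud(s))
    i=cv2.imread(f'pics/{name}.png');cv2.imwrite(f'pics/{name}c.png',cv2.resize(i[100:200,310:430],None,fx=6,fy=6,interpolation=cv2.INTER_CUBIC))
    H,S,V=[hsv[...,k].astype(int) for k in range(3)];v,u=np.mgrid[:400,:640]
    R=np.array(s['R']);cam=binc(-R.T@np.array(s['t']))
    for n,m in dict(red=((H<5)|(H>174))&(S>120)&(u>340),orange=(H>=6)&(H<14)&(S>110),green=(H>50)&(H<80)&(S>80),blue=(H>105)&(H<125)&(S>110)&(u<362),yel=(H>18)&(H<28)&(S>150),wood=(H>=10)&(H<18)&(S>60)&(S<=130)).items():
        m=m&(u>325)&(u<390)&(v>115)&(v<200)
        if n!='yel': m&=(P[...,2]>95)
        q=P[m]
        if len(q)>3:
            c=np.median(q,0); d=(c-cam)/np.linalg.norm(c-cam); print(n,len(q),'center~',(c+d*8).round(0))
E
python3 - <<'E'
from bd import *
st=manip.sense();s=snap('wrist','w30'); go(list(B(62,-52,171)),178.5)
print('tcp bin',binc(np.array(st['tcp_pos'])), st['tool_rot'])
line(s,290,[3,15,40,60,90,120,130,140]);line(s,315,[180,200,240,280,300]); beads('s30')
E
```

```text
t 32.85 pos [0.5961 0.2063 0.1372] yaw 177.7 tilt 2.69 F [-0.2  0.3 -1.5] gap 0.254
delta cm [-2.7  -0.4  -3.26] turn -0.8 dist 0.043
tcp bin [ 36.21903201 -47.72396521 137.12014424] [ 0.02001744  0.99952905 -0.00132849  0.02322095]
3 [-89.6 -59.1 125.6]
15 [-87.8 -60.6 109.3]
40 [-74.8 -61.  111. ]
60 [-64.3 -61.5 110.3]
90 [-47.4 -62.2 110.2]
120 [-31.3 -61.2 131.5]
130 [-25.  -61.9 125.7]
140 [-21.3 -60.9 139.8]
180 [ -7.4 -47.3 170.5]
200 [  2.6 -47.4 170.5]
240 [ 24.5 -47.7 170. ]
280 [ 49.6 -48.  168.9]
300 [ 63.5 -48.2 168.1]
red 39 center~ [-107.   -8.  129.]
orange 60 center~ [-91. -31. 125.]
green 49 center~ [-98. -56. 125.]
blue 62 center~ [-103.  -83.  125.]
yel 60 center~ [ -95. -174.   15.]
wood 4 center~ [-89. -29. 115.]
```

Lucky: blue, green, orange, red and wood all ride on the scoop now. Wood is at the back and the scoop is free in the air, about 2° nose-up. I'll press down at once against the rim to tip the nose further up.

>>> drive_tool(deltas=[0, 0, 0.5, 0, 0, 0, 1.0, 0, 0, 0, 1.6, 0, 0, 0, 2.2, 0, 0, 0, 2.8, 0, 0, 0, 3.2, 0, 0, 0, 3.2, 0])

```text
t: 33.6
tcp_pos: [0.606, 0.2053, 0.1088]
tool_rot: [0.019, 0.999, -0.001, 0.032]
force: [9.1, -4.2, 9.2]
finger_gap: 0.249
```

```bash
python3 - <<'E'
from bd import *
st=manip.sense();s=snap('wrist','w31'); go(list(B(62,-52,171)),178.5)
print('tcp bin',binc(np.array(st['tcp_pos'])), st['tool_rot'])
line(s,290,[3,15,40,60,90,120,130,140]);line(s,315,[180,200,240,280,300]); beads('s31')
E
```

```text
t 33.65 pos [0.606  0.2053 0.109 ] yaw 177.79 tilt 3.66 F [ 9.5 -4.5  8.9] gap 0.25
delta cm [-1.95 -0.34 -6.09] turn -0.71 dist 0.064
tcp bin [ 46.5182841  -48.50997748 108.83499016] [ 0.01925059  0.99930169 -0.00140989  0.03199321]
3 [-77.1 -59.5 103.5]
15 [-72.5 -59.9 101.2]
40 [-61.6 -60.5  99.1]
60 [-52.2 -61.1  97.4]
90 [-37.1 -59.9 119.4]
120 [-21.2 -61.8 104.3]
130 [-17.7 -60.8 118.9]
140 [-15.2 -59.7 133.7]
180 [ -1.3 -48.1 152.4]
200 [  9.8 -48.2 147.7]
240 [ 33.1 -48.4 143.4]
280 [ 62.2 -48.8 137. ]
300 [111.3 -49.3  96.8]
red 54 center~ [-90.  11. 122.]
orange 56 center~ [-50. -23. 113.]
green 40 center~ [-79. -46. 121.]
blue 5 center~ [-77. -72. 120.]
yel 60 center~ [ -96. -174.   15.]
wood 10 center~ [-45. -18. 113.]
```

>>> drive_tool(deltas=[0, 0, 0, 0, 0, 0, 0, 0, 0, 0, 0.5, 0, 0, 0, 0.8, 0, 0, 0, 0.8, 0], hand=3.4)

```text
t: 34.2
tcp_pos: [0.6049, 0.2052, 0.0996]
tool_rot: [0.019, 0.999, -0.002, 0.03]
force: [-0.2, -0.2, -0.5]
finger_gap: 0.394
```

```bash
python3 - <<'E'
from bd import *
st=manip.sense();s=snap('wrist','w32'); go(list(B(62,-52,171)),178.5)
print('tcp bin',binc(np.array(st['tcp_pos'])), st['tool_rot'])
line(s,315,[3,15,40,180,200,240,280,300]); beads('s32')
E
```

```text
t 34.25 pos [0.6054 0.2053 0.1   ] yaw 177.81 tilt 3.52 F [-0.4 -0.5  0.1] gap 0.399
delta cm [-2.05 -0.34 -6.99] turn -0.69 dist 0.073
tcp bin [ 45.42509799 -48.58928342  99.55235281] [ 0.01915856  0.99935892 -0.00165335  0.03019881]
3 [-76.1 -47.3 103.1]
15 [-72.  -47.3  99.6]
40 [-61.9 -47.5  94.9]
180 [  1.1 -48.1 132.9]
200 [ 12.7 -48.3 128.9]
240 [ 43.5 -48.6 114.4]
280 [ 94.1 -49.2  84.7]
300 [106.8 -49.3  91.2]
red 56 center~ [-90.   9. 122.]
orange 37 center~ [-34. -20. 102.]
green 55 center~ [-52. -37. 108.]
yel 61 center~ [ -95. -174.   15.]
wood 29 center~ [-33. -47. 101.]
```

>>> drive_tool(deltas=[0.5, 0, 0.6, 0, 0.8, 0, 1.1, 0, 0.8, 0, 1.1, 0])

```text
t: 34.6
tcp_pos: [0.5966, 0.2055, 0.0876]
tool_rot: [0.019, 0.999, -0.002, 0.029]
force: [-0.6, -0.6, -0.7]
finger_gap: 0.401
```

>>> drive_tool(deltas=[0, 0, 0, 0, 0, 0, 0, 0, 0, 0, 0, 0, 0, 0, 0, 0], hand=1.5, squeeze=70)

```text
t: 35.0
tcp_pos: [0.5968, 0.2055, 0.0879]
tool_rot: [0.019, 0.999, -0.002, 0.03]
force: [-0.5, -0.2, 1.6]
finger_gap: 0.255
```

>>> drive_tool(deltas=[0, 0, -0.5, 0, 0, 0, -1.5, 0, 0, 0, -3, 0, 0, 0, -4.5, 0, 0, 0, -6, 0, 0, 0, -7.5, 0, 0, 0, -9, 0, 0, 0, -10, 0, 0, 0, -10.5, 0])

```text
t: 35.9
tcp_pos: [0.5913, 0.2062, 0.1948]
tool_rot: [0.019, 0.999, -0.001, 0.031]
force: [-0.5, -0.9, -1.8]
finger_gap: 0.254
```

```bash
python3 - <<'E'
from bd import *
st=manip.sense();s=snap('wrist','w33'); go([.72,-.31,.25],186.5)
print('tcp bin',binc(np.array(st['tcp_pos'])), st['tool_rot'])
line(s,315,[3,15,40,180,200,240,280]); 
E
```

```text
t 35.95 pos [0.5913 0.2062 0.1949] yaw 177.84 tilt 3.59 F [ 0.2  0.3 -1.2] gap 0.254
delta cm [-15.12 -51.11  -4.48] turn -8.66 dist 0.535
tcp bin [ 31.75802921 -48.02911566 194.83322171] [ 0.01892612  0.99933244 -0.00149974  0.03121255]
3 [-87.  -46.8 210.1]
15 [-83.1 -46.9 207.3]
40 [-73.8 -47.  203.3]
180 [-13.  -47.6 229.1]
200 [ -6.4 -47.7 237.6]
240 [ 17.6 -47.9 230.9]
280 [ 55.1 -48.3 213.1]
```

Four beads (blue, wood, orange, green) sit at the back of the bowl, about 25° nose-up. I'll raise the scoop over the gel bottle and carry it to the blue tub.

```bash
python3 - <<'E'
from h import *
d,t=go([.708,-.310,.26],186.5)
for k in (.05,.12,.22,.32,.42,.52,.62,.72,.8): print((d*k).round(1))
E
```

```text
t 35.95 pos [0.5913 0.2062 0.1949] yaw 177.84 tilt 3.59 F [ 0.2  0.3 -1.2] gap 0.254
delta cm [-13.99 -51.16  -5.55] turn -8.66 dist 0.533
[-0.7 -2.6 -0.3]
[-1.7 -6.1 -0.7]
[ -3.1 -11.3  -1.2]
[ -4.5 -16.4  -1.8]
[ -5.9 -21.5  -2.3]
[ -7.3 -26.6  -2.9]
[ -8.7 -31.7  -3.4]
[-10.1 -36.8  -4. ]
[-11.2 -40.9  -4.4]
```

>>> drive_tool(deltas=[0, 0, -2, 0, 0, -0.5, -4.5, 0, -0.5, -2, -6.3, 0, -1.3, -5, -6.3, -1, -2.5, -9, -6.2, -2, -3.7, -13.5, -6.1, -3, -5, -18.2, -6, -4, -6.3, -23, -6, -5, -7.6, -28, -5.9, -6, -9, -33, -5.8, -7, -10.4, -38, -5.7, -8, -11.6, -42.5, -5.6, -8.7])

```text
t: 37.15
tcp_pos: [0.6867, -0.2223, 0.2579]
tool_rot: [-0.057, 0.998, -0.003, 0.03]
force: [0.0, -0.6, -2.4]
finger_gap: 0.251
```

```bash
python3 - <<'E'
from h import *
d,t=go([.708,-.310,.15],186.5)
E
```

```text
t 37.15 pos [ 0.6867 -0.2223  0.2579] yaw -173.44 tilt 3.5 F [ 0.  -0.6 -2.4] gap 0.251
delta cm [-0.46 -8.84 10.92] turn 0.06 dist 0.141
```

>>> drive_tool(deltas=[-0.2, -3.5, 0, 0, -0.3, -6.5, 1, 0, -0.4, -8.3, 3, 0, -0.5, -8.8, 6, 0, -0.5, -8.8, 8.5, 0, -0.5, -8.8, 10, 0, -0.5, -8.8, 10, 0, -0.5, -8.8, 10, 0])

```text
t: 37.95
tcp_pos: [0.7082, -0.3093, 0.1596]
tool_rot: [-0.057, 0.998, -0.003, 0.031]
force: [0.3, 0.8, -0.8]
finger_gap: 0.255
```

```bash
cat >> h.py <<'E'
TC=np.array([.6195,-.3205]);TA=np.radians(6.5)
def tubc(P):
    P=np.asarray(P);d=P[...,:2]-TC;c,s=np.cos(TA),np.sin(TA)
    return np.stack([c*d[...,0]+s*d[...,1],-s*d[...,0]+c*d[...,1],P[...,2]],-1)*1000
def tline(s,u,vs):
    Q=tubc(cloud(s))
    for v in vs: print(v,Q[v,u].round(1))
E
python3 - <<'E'
from h import *
st=manip.sense();s=snap('wrist','w35'); go([.708,-.310,.055],186.5)
print('tcp tub',tubc(np.array(st['tcp_pos'])))
tline(s,315,[3,15,40,60,100,140,180,200,240,280]);
s=snap('scene','s35')
# tub rim from top
T=snap('top','t35')
E
```

```text
t 38.0 pos [ 0.7088 -0.3097  0.1608] yaw -173.4 tilt 3.64 F [ 0.6  0.1 -2.4] gap 0.257
delta cm [ 0.74  0.1  10.56] turn 0.1 dist 0.106
tcp tub [ 89.36740074   1.08640521 159.55937361]
3 [-29.6   0.7 174.5]
15 [-25.4   0.7 173.2]
40 [-16.2   0.7 168.6]
60 [ -6.6   0.8 182. ]
100 [ 10.2   0.8 176.4]
140 [ 29.9   0.8 172.8]
180 [ 45.3   1.  191.6]
200 [ 50.9   1.1 203.1]
240 [ 75.2   1.1 195.5]
280 [111.9   1.1 178.8]
```

The scoop is over the blue tub with all four beads at the back of the bowl. I'll lower it until the handle is just above the near rim, then release it so it tips about the rim.

>>> drive_tool(deltas=[0.1, -0.1, 2, 0, 0.3, -0.1, 5, 0, 0.5, -0.1, 8, 0, 0.7, -0.1, 10.3, 0, 0.7, -0.1, 11, 0, 0.7, -0.1, 11, 0])

```text
t: 38.7
tcp_pos: [0.7092, -0.312, 0.0513]
tool_rot: [-0.057, 0.998, -0.004, 0.032]
force: [0.4, -0.5, -1.4]
finger_gap: 0.258
```

```bash
python3 - <<'E'
from h import *
st=manip.sense();s=snap('wrist','w36'); go([.708,-.310,.055],186.5)
print('tcp tub',tubc(np.array(st['tcp_pos'])))
tline(s,315,[3,15,30,180,190,200,220,240,280]);tline(s,215,[150,200,230]); tline(s,240,[200,210,220])
E
```

```text
t 38.75 pos [ 0.7102 -0.3126  0.0528] yaw -173.39 tilt 3.81 F [ 0.2 -0.  -1.4] gap 0.255
delta cm [ 0.17  0.28 -0.24] turn 0.11 dist 0.004
tcp tub [90.11633314 -1.735441   51.2916917 ]
3 [-28.9  -2.1  65.8]
15 [-24.5  -2.1  65.6]
30 [-19.2  -2.1  62.4]
180 [45.3 -1.7 85.6]
190 [49.  -1.7 88.8]
200 [51.9 -1.6 93.9]
220 [61.2 -1.6 95. ]
240 [76.1 -1.6 86.9]
280 [112.7  -1.7  70.4]
150 [ 31.2 -45.9  86.7]
200 [ 65.8 -59.2  60.2]
230 [116.6 -85.6   1.1]
200 [ 65.8 -44.9  59.9]
210 [ 71.8 -45.3  60.7]
220 [107.3 -63.9   1. ]
```

>>> drive_tool(deltas=[0, 0, 0, 0, 0, 0, 0, 0, 0, 0, 0, 0, 0, 0, 0, 0, 0, 0, -0.5, 0], hand=4.5)

```text
t: 39.25
tcp_pos: [0.7094, -0.3123, 0.0575]
tool_rot: [-0.057, 0.998, -0.005, 0.032]
force: [0.2, 0.6, 0.0]
finger_gap: 0.525
```

```bash
python3 - <<'E'
from h import *
st=manip.sense();s=snap('wrist','w37'); go([.708,-.310,.055],186.5)
print('tcp tub',tubc(np.array(st['tcp_pos'])))
tline(s,315,[3,15,30,60,100,140,180,190,200,220,240,260,280,300]);
s=snap('scene','s37')
E
```

```text
t 39.3 pos [ 0.7101 -0.3128  0.0589] yaw -173.38 tilt 3.86 F [-0.9  0.2  0.1] gap 0.53
delta cm [0.2  0.3  0.37] turn 0.12 dist 0.005
tcp tub [90.21425136 -2.03549212 57.51746555]
3 [-40.2  -2.9  22.6]
15 [-37.7  -3.1   5. ]
30 [-28.5  -3.1   9.6]
60 [-9.4 -2.8 33.4]
100 [13.1 -2.8 28.2]
140 [40.2 -2.8 16.7]
180 [48.7 -2.1 81.5]
190 [54.1 -2.1 81.1]
200 [59.4 -2.1 81.5]
220 [70.6 -2.  82. ]
240 [81.3 -2.  84.2]
260 [93.1 -1.9 85.2]
280 [105.   -1.9  86.7]
300 [117.8  -1.9  88. ]
```

>>> drive_tool(deltas=[0, 0, 0, 0, 0, 0, 0, 0, 0, 0, 0, 0, 0, 0, 0, 0, 0, 0, 0, 0], hand=1.5, squeeze=60)

```text
t: 39.85
tcp_pos: [0.7107, -0.3131, 0.0593]
tool_rot: [-0.057, 0.998, -0.006, 0.034]
force: [-0.0, 1.2, 3.4]
finger_gap: 0.248
```

```bash
python3 - <<'E'
from h import *
st=manip.sense();s=snap('wrist','w38'); go([.708,-.310,.055],186.5)
tline(s,315,[3,15,30,60,100,140,180,240,280,300]);
E
```

```text
t 39.9 pos [ 0.7107 -0.3131  0.0593] yaw -173.38 tilt 3.95 F [-0.2  0.8  3.9] gap 0.247
delta cm [0.26 0.35 0.41] turn 0.12 dist 0.006
3 [-43.   -4.2   5.6]
15 [-36.2  -4.2   7.2]
30 [-27.3  -4.1  10.3]
60 [-9.7 -4.1 12.4]
100 [15.1 -4.  14.2]
140 [41.8 -3.9 17.2]
180 [50.2 -3.  82.1]
240 [84.  -2.9 83.2]
280 [108.2  -2.8  86. ]
300 [120.6  -2.8  88. ]
```

All four beads rolled out and lie along the tub's far wall, and the scoop is empty and regripped. Next I nudge red back from the cover edge, pressing lightly from above with the scoop's underside.

>>> drive_tool(deltas=[-0.3, 0, -1, 0, -0.5, 0, -4, 0, -0.5, 0, -8, 0, -0.5, 0, -12.5, 0, -0.5, 0, -17, 0, -0.5, 1, -20, 0, -0.5, 3, -20.5, 0])

```text
t: 40.6
tcp_pos: [0.7002, -0.2834, 0.2696]
tool_rot: [-0.056, 0.998, -0.009, 0.038]
force: [0.4, 0.8, -1.3]
finger_gap: 0.243
```

```bash
python3 - <<'E'
from h import *
d,t=go(B(-10,-12,255),178.5); d,t=go(B(-10,-12,205),178.5)
s=snap('top','t40');i=cv2.imread('pics/t40.png');cv2.imwrite('pics/t40c.png',cv2.resize(i[110:270,180:480],None,fx=2.6,fy=2.6,interpolation=cv2.INTER_CUBIC))
f=s['frame'];hsv=cv2.cvtColor(f,cv2.COLOR_RGB2HSV);H,S,V=[hsv[...,k].astype(int) for k in range(3)];v,u=np.mgrid[:400,:640]
m=((H<5)|(H>174))&(S>130)&(u>270)&(u<330)&(v>215)&(v<260);q=np.array([ray(s,a,b,.02)[:2] for b,a in zip(*np.where(m))]);print('redscoop x',q[:,0].min(),q[:,0].max(),'y',q[:,1].min(),q[:,1].max())
m=(H>18)&(H<30)&(S>140)&(u>260)&(u<330)&(v>190)&(v<240);q=np.array([ray(s,a,b,.02)[:2] for b,a in zip(*np.where(m))]);print('yellow',q.mean(0),len(q))
m=((H<6)|(H>172))&(S>110)&(u>220)&(u<265)&(v>195)&(v<225);q=np.array([ray(s,a,b,.125)[:2] for b,a in zip(*np.where(m))]);print('red',len(q), binc(np.r_[q.mean(0),0.12]) if len(q) else '')
E
```

```text
t 40.6 pos [ 0.7002 -0.2834  0.2696] yaw -173.47 tilt 4.51 F [ 0.4  0.8 -1.3] gap 0.243
delta cm [ 8.97 54.03 -0.42] turn 8.03 dist 0.548
t 40.6 pos [ 0.7002 -0.2834  0.2696] yaw -173.47 tilt 4.51 F [ 0.4  0.8 -1.3] gap 0.243
delta cm [ 9.35 54.14  4.56] turn 8.03 dist 0.551Traceback (most recent call last):
  File "<stdin>", line 5, in <module>
IndexError: too many indices for array: array is 1-dimensional, but 2 were indexed
```

>>> drive_tool(deltas=[0.4, 3, 0, 1, 1.1, 7.5, 0, 2, 1.9, 12.5, -0.1, 3, 2.7, 17.5, -0.1, 4, 3.6, 22.5, -0.1, 5, 4.4, 27.5, -0.2, 6, 5.3, 32.5, -0.2, 7, 6.1, 37.5, -0.2, 8, 7, 42.5, -0.2, 8, 7.8, 47.5, -0.3, 8, 8.6, 52, -0.3, 8, 9, 54, 0, 8])

```text
t: 41.85
tcp_pos: [0.5427, 0.2531, 0.25]
tool_rot: [0.009, 0.999, -0.002, 0.033]
force: [-0.8, -0.3, -1.4]
finger_gap: 0.246
```

```bash
python3 - <<'E'
from h import *
s=load('t40')
f=s['frame'];hsv=cv2.cvtColor(f,cv2.COLOR_RGB2HSV);H,S,V=[hsv[...,k].astype(int) for k in range(3)];v,u=np.mgrid[:400,:640]
m=((H<6)|(H>172))&(S>110)&(u>210)&(u<245)&(v>195)&(v<225);q=np.array([ray(s,a,b,.122)[:2] for b,a in zip(*np.where(m))]);print('red',len(q), binc(np.r_[q.mean(0),0.12]) if len(q) else '')
st=manip.sense();w=snap('wrist','w41'); print(binc(np.array(st['tcp_pos']))); line(w,315,[10,20,40,80,120,200,240,280]); line(w,250,[60]);line(w,380,[60])
go(B(-8,-12,205),178.5)
E
```

```text
red 60 [-91.08218029  10.18522912 120.        ]
[-18.03530354  -2.37562589 250.02378804]
10 [-190.2   -4.7   -0.6]
20 [-143.1   -3.7  196.6]
40 [-131.5   -3.6  197.5]
80 [-107.    -3.4  201.5]
120 [-81.1  -3.2 204.8]
200 [-47.8  -2.7 271.5]
240 [-25.4  -2.5 273.9]
280 [ -2.6  -2.3 278.5]
60 [-118.2  -44.4  211.5]
60 [-119.1   38.   208.8]
t 41.9 pos [0.5415 0.2548 0.2492] yaw 179.02 tilt 3.67 F [-0.5  1.5 -1.9] gap 0.248
delta cm [-0.83 -1.12  4.48] turn 0.52 dist 0.047
```

>>> drive_tool(deltas=[-0.2, -0.5, 2, 0.5, -0.4, -1, 4.5, 0.5, -0.5, -1, 6, 0.5, -0.5, -1, 6.6, 0.5, -0.5, -1, 6.9, 0.5, -0.5, -1, 7.0, 0.5])

```text
t: 42.5
tcp_pos: [0.5504, 0.2445, 0.1792]
tool_rot: [0.013, 0.999, -0.002, 0.031]
force: [-0.1, 0.1, -0.2]
finger_gap: 0.244
```

```bash
python3 - <<'E'
from bd import *
st=manip.sense();w=snap('wrist','w42'); print(st['t'],binc(np.array(st['tcp_pos'])),st['force']); line(w,330,[40,80,120]); beads('s42')
E
```

```text
42.5 [-10.12113867 -10.7833011  179.23049218] [-0.06963998  0.1373522  -0.17585917]
40 [-123.1   -1.4  132.1]
80 [-99.2  -1.  134.3]
120 [-73.5  -0.6 135.9]
yel 61 center~ [ -96. -174.   15.]
```

>>> drive_tool(deltas=[-0.5, 0, 0.15, 0, -1.3, 0, 0.1, 0, -2.3, 0, 0, 0, -3.3, 0, -0.1, 0, -4.3, 0, -0.2, 0, -5.3, 0, -0.27, 0, -6.2, 0, -0.33, 0, -6.8, 0, -0.35, 0])

```text
t: 43.4
tcp_pos: [0.6198, 0.2427, 0.188]
tool_rot: [0.013, 0.999, -0.001, 0.033]
force: [0.2, 0.5, -1.1]
finger_gap: 0.244
```

```bash
python3 - <<'E'
from bd import *
st=manip.sense(); print(st['t'],binc(np.array(st['tcp_pos'])),st['force']);s=snap('top','t43'); beads('s43')
i=cv2.imread('pics/t43.png');cv2.imwrite('pics/t43c.png',cv2.resize(i[120:230,180:300],None,fx=5,fy=5,interpolation=cv2.INTER_CUBIC))
E
```

```text
43.4 [ 59.28899213 -10.73759771 187.99535499] [ 0.15275888  0.48923587 -1.07848165]
yel 60 center~ [ -96. -174.   16.]
```

```bash
python3 - <<'E'
from bd import *
s=snap('wrist','w43');print(manip.sense()['force'])
s=load('s43');f=s['frame'].astype(int);P=binc(cloud(s))
for v in range(120,132):
  for u in range(370,386):
    r,g,b=f[v,u]
    if r>g+45: print(u,v,f[v,u],P[v,u].round(0))
E
```

```text
[-0.48895754 -0.05155259 -1.56399209]
```

```bash
python3 - <<'E'
from bd import *
w=load('w43');Q=binc(cloud(w))
for u in (340,347,354):
    for v in (9,11,13,15): print(u,v,w['frame'][v,u],Q[v,u].round(0))
line(w,330,[20,40,80,120])
E
```

```text
340 9 [88 75 74] [-78.   7. 106.]
340 11 [77 14 13] [-73.   6. 126.]
340 13 [79 12 10] [-71.   6. 127.]
340 15 [80 14 12] [-70.   6. 128.]
347 9 [78 11 10] [-74.  10. 125.]
347 11 [80 14 10] [-72.  10. 127.]
347 13 [83 13 11] [-71.  10. 130.]
347 15 [80 11  8] [-69.  10. 131.]
354 9 [89 72 72] [-78.  17. 106.]
354 11 [77 12 11] [-73.  15. 126.]
354 13 [80 13 10] [-71.  15. 128.]
354 15 [85 23 21] [-70.  15. 128.]
20 [-66.   -1.2 133.7]
40 [-54.3  -1.1 135.3]
80 [-29.8  -0.9 141.5]
120 [ -3.6  -0.4 141.3]
```

>>> drive_tool(deltas=[0.8, 0, -0.7, 0, 2.3, 0, -0.7, 0, 3, 0, -0.4, 0, 3, 0, 0.2, 0, 3, -0.4, 0.35, 0, 3, -1.2, 0.35, 0, 3, -2.2, 0.35, 0, 3, -3.2, 0.35, 0, 3, -4.2, 0.35, 0, 3, -5.0, 0.35, 0])

```text
t: 44.55
tcp_pos: [0.5879, 0.1921, 0.1825]
tool_rot: [0.014, 0.999, -0.002, 0.032]
force: [-0.1, -1.2, -1.4]
finger_gap: 0.249
```

```bash
python3 - <<'E'
from bd import *
st=manip.sense(); print(st['t'],binc(np.array(st['tcp_pos'])),st['force']);s=snap('wrist','w44'); beads('s44')
E
```

```text
44.55 [ 28.77892776 -62.15004003 182.51790708] [-0.10765848 -1.15991559 -1.41434194]
yel 60 center~ [ -95. -174.   15.]
```

```bash
python3 - <<'E'
from bd import *
w=load('w44');Q=binc(cloud(w));f=w['frame'].astype(int)
print('yel',Q[43,206],Q[45,208])
for n in ('t43','top0'):
    s=load(n);f=s['frame'];hsv=cv2.cvtColor(f,cv2.COLOR_RGB2HSV);H,S,V=[hsv[...,k].astype(int) for k in range(3)];v,u=np.mgrid[:400,:640]
    m=((H<5)|(H>174))&(S>150)&(u>270)&(u<330)&(v>205)&(v<290);P=binc(cloud(s))[m]; print(n,len(P),P[:,0].max() if len(P) else '')
    if len(P):
        q=P[P[:,0]>P[:,0].max()-25]; print('lip side y',q[:,1].min(),q[:,1].max(), 'x max',np.percentile(P[:,0],99)); k=P[P[:,1]>np.percentile(P[:,1],97)]; print('corner +y',k.mean(0))
go(B(-75,-245,150),88.5)
E
```

```text
yel [ -96.07273491 -169.9493733    26.06646953] [ -94.3948713  -168.44232024   25.3761372 ]
t43 837 -125.00895878188723
lip side y -302.7740192898293 -165.37292559414206 x max -127.4155147904124
corner +y [-172.7784272  -162.13788901   11.16073996]
top0 801 -125.00565713799092
lip side y -302.7740192898293 -165.52609209124097 x max -127.37275828097606
corner +y [-169.49575982 -163.91693571    3.64826024]
t 44.65 pos [0.5879 0.192  0.1825] yaw 178.41 tilt 3.68 F [ 0.8  0.4 -1.2] gap 0.249
delta cm [ 10.53 -18.28   2.63] turn 89.91 dist 0.213
```

>>> drive_tool(deltas=[0, -1, -2.5, 0, 0, -3.5, -5, 0, 1, -7, -5.5, 4, 2.5, -11, -5.5, 12, 4, -15, -5.5, 20, 5.5, -19, -5.5, 28, 7, -23, -5.5, 36, 8.5, -26, -5.5, 44, 9.7, -28, -5.5, 52, 10, -28.3, -5.5, 60, 10, -28.3, -5, 68, 10, -28.3, -4, 76])

```text
t: 45.85
tcp_pos: [0.4783, -0.0886, 0.2175]
tool_rot: [0.629, 0.777, 0.019, 0.028]
force: [-0.4, -0.6, -1.7]
finger_gap: 0.243
```

```bash
python3 - <<'E'
from bd import *
st=manip.sense();print(binc(np.array(st['tcp_pos']))); go(B(-70,-345,100),88.5)
s=snap('top','t45');i=cv2.imread('pics/t45.png');cv2.imwrite('pics/t45c.png',cv2.resize(i[120:270,190:340],None,fx=4,fy=4,interpolation=cv2.INTER_CUBIC))
E
```

```text
[ -73.47466573 -345.62187026  217.51439105]
t 45.85 pos [ 0.4783 -0.0886  0.2175] yaw 101.99 tilt 3.84 F [-0.4 -0.6 -1.7] gap 0.243
delta cm [ 0.2  -0.4  11.75] turn 13.49 dist 0.118
```

>>> drive_tool(deltas=[0.1, 0, 3, 7, 0.2, 0, 7.5, 13.5, 0.2, 0, 12, 13.5, 0.2, 0, 15.5, 13.5, 0.2, 0, 16.8, 13.5, 0.2, 0, 16.8, 13.5])

```text
t: 46.5
tcp_pos: [0.4864, -0.0859, 0.0461]
tool_rot: [0.716, 0.697, 0.021, 0.021]
force: [-0.7, 0.8, 0.4]
finger_gap: 0.246
```

```bash
python3 - <<'E'
from bd import *
st=manip.sense();print(binc(np.array(st['tcp_pos'])),st['force']); go(B(-70,-345,100),88.5)
s=snap('wrist','w46'); line(s,315,[5,20,60,100,150,200,260]); line(s,260,[40,130]); line(s,370,[40,130])
E
```

```text
[ -65.46147527 -342.73056087   46.12629354] [-0.73712652  0.79785058  0.36176332]
t 46.5 pos [ 0.4864 -0.0859  0.0461] yaw 88.44 tilt 3.38 F [-0.7  0.8  0.4] gap 0.246
delta cm [-0.23 -0.14 -5.4 ] turn -0.06 dist 0.054
5 [ -61.4 -205.2    0.6]
20 [ -61.7 -214.9    5.4]
60 [ -61.7 -238.3    6.8]
100 [ -61.8 -263.1    7.3]
150 [ -63.2 -293.5   30.7]
200 [ -65.7 -313.2   71.6]
260 [ -65.7 -348.2   71.3]
40 [ -97.  -226.4    4.2]
130 [-100.2 -283.     4.7]
40 [ -26.3 -226.4    7.9]
130 [ -23.5 -283.    10.2]
```

>>> drive_tool(deltas=[0.5, -0.5, 0.1, 0, 1.5, -0.8, 0.2, 0, 2.5, -0.8, 0.3, 0, 3.2, -0.8, 0.3, 0, 3.9, -0.8, 0.3, 0, 4.6, -0.8, 0.3, 0, 5.3, -0.8, 0.3, 0, 6.0, -0.8, 0.3, 0, 6.7, -0.8, 0.3, 0, 7.4, -0.8, 0.3, 0, 8.1, -0.8, 0.3, 0, 8.7, -0.8, 0.3, 0])

```text
t: 47.75
tcp_pos: [0.4816, 0.0016, 0.0438]
tool_rot: [0.716, 0.697, 0.021, 0.022]
force: [0.8, -2.4, 0.4]
finger_gap: 0.247
```

```bash
python3 - <<'E'
from bd import *
st=manip.sense();print(st['t'],binc(np.array(st['tcp_pos'])),st['force'])
s=snap('wrist','w47'); line(s,315,[5,20,60,100]); s=snap('scene','s47')
i=cv2.imread('pics/s47.png');cv2.imwrite('pics/s47c.png',cv2.resize(i[130:250,290:440],None,fx=5,fy=5,interpolation=cv2.INTER_CUBIC))
E
```

```text
47.75 [ -72.51642801 -255.38891495   43.77903051] [ 0.75130324 -2.36586417  0.42852168]
5 [ -68.5 -118.5   -0. ]
20 [ -68.8 -128.3    5.7]
60 [ -68.9 -151.3    6.5]
100 [ -68.9 -175.8    6.2]
```

```bash
python3 - <<'E'
from bd import *
w=load('w47');Q=binc(cloud(w));f=w['frame'].astype(int)
m=(f[...,0]>f[...,2]+50)&(f[...,1]>f[...,2]+25)&(np.mgrid[:400,:640][0]<40)&(np.mgrid[:400,:640][1]>225)&(np.mgrid[:400,:640][1]<300)
q=Q[m];print(len(q),q.min(0),q.max(0),q.mean(0))
for u in (238,244,250,390): print(u,[Q[v,u].round(0).tolist() for v in (12,30,60,150)])
E
```

```text
900 [-114.29756274 -179.65480814   14.76184178] [ -81.50293952 -121.69543285  208.19663974] [-101.39082205 -129.33459679   24.58904076]
238 [[-117.0, -124.0, 1.0], [-118.0, -133.0, 0.0], [-114.0, -155.0, 29.0], [-114.0, -203.0, 50.0]]
244 [[-110.0, -129.0, 22.0], [-112.0, -136.0, 13.0], [-112.0, -154.0, 23.0], [-112.0, -204.0, 40.0]]
250 [[-106.0, -130.0, 24.0], [-110.0, -134.0, 4.0], [-110.0, -152.0, 9.0], [-111.0, -206.0, 29.0]]
390 [[-19.0, -121.0, -1.0], [-19.0, -132.0, -0.0], [-29.0, -155.0, 36.0], [-31.0, -203.0, 56.0]]
```

>>> drive_tool(deltas=[0.4, 0, 0, 0, 0.8, 0, 0, 0, 1.2, 0, 0, 0, 1.3, 0, 0, 0])

```text
t: 48.25
tcp_pos: [0.4819, 0.014, 0.0441]
tool_rot: [0.715, 0.698, 0.02, 0.023]
force: [-1.9, -12.2, 5.9]
finger_gap: 0.246
```

```bash
python3 - <<'E'
from bd import *
st=manip.sense();print(st['t'],binc(np.array(st['tcp_pos'])),st['force'])
s=snap('wrist','w48'); Q=binc(cloud(s));f=s['frame'].astype(int);v,u=np.mgrid[:400,:640]
m=(f[...,0]>f[...,2]+50)&(f[...,1]>f[...,2]+25)&(v<60)&(u>225)&(u<320); q=Q[m]; print(len(q),np.percentile(q,[5,50,95],axis=0).round(0))
line(s,315,[5,20,60,100])
E
```

```text
48.25 [ -72.52368589 -242.99202267   44.08651695] [ -1.87065621 -12.15368323   5.88945642]
1739 [[-108. -133.   20.]
 [ -98. -124.   26.]
 [ -88. -113.   30.]]
5 [ -69.3 -108.7    8.7]
20 [ -69.1 -115.9    5.7]
60 [ -69.2 -139.     7.2]
100 [ -69.1 -163.5    6.6]
```

>>> drive_tool(deltas=[-0.2, 0.2, 0, 0, -0.15, 0.8, -0.1, 0, -0.15, 1.6, -0.1, 0, -0.15, 2.4, -0.1, 0, -0.15, 3.2, -0.2, 0, -0.15, 3.6, -0.8, 0, -0.1, 3.7, -2, 0, 0, 3.8, -3.5, 0, 0.1, 3.9, -5, 0, 0.1, 4, -6.5, 0, 0.1, 4.1, -7.5, 0, 0.1, 4.1, -7.8, 0])

```text
t: 49.5
tcp_pos: [0.5189, 0.0141, 0.1262]
tool_rot: [0.715, 0.698, 0.021, 0.024]
force: [0.0, -0.9, -1.4]
finger_gap: 0.252
```

```bash
python3 - <<'E'
from bd import *
st=manip.sense();print(st['t'],binc(np.array(st['tcp_pos'])),st['force'])
s=snap('wrist','w49'); Q=binc(cloud(s));f=s['frame'].astype(int);v,u=np.mgrid[:400,:640]
m=(f[...,0]>f[...,2]+50)&(f[...,1]>f[...,2]+25)&(v<60)&(u>225)&(u<320); q=Q[m]; print(len(q),np.percentile(q,[5,50,95],axis=0).round(0))
line(s,340,[3,8,12,20,60,100])
E
```

```text
49.5 [ -35.53308239 -241.87586277  126.19175539] [ 0.0399749  -0.88834955 -1.44264702]
1590 [[ -71. -133.   95.]
 [ -60. -123.  101.]
 [ -51. -113.  104.]]
3 [ -17.9 -108.2   97.3]
8 [ -16.7 -108.5   89.5]
12 [ -15.5 -108.6   82. ]
20 [ -15.  -112.5   79.4]
60 [ -14.8 -136.8   82.7]
100 [ -14.5 -162.3   85.6]
```

>>> drive_tool(deltas=[0.1, 0.05, -1.0, 0, 0.2, 0.1, -2.0, 0, 0.2, 0.2, -3.0, 0, 0.2, 0.25, -3.6, 0, 0.8, 0.25, -3.7, 0, 1.6, 0.25, -3.7, 0, 2.4, 0.25, -3.7, 0, 2.4, 0.25, -3.7, 0])

```text
t: 50.35
tcp_pos: [0.5188, 0.0397, 0.1624]
tool_rot: [0.715, 0.699, 0.021, 0.023]
force: [-0.1, -0.3, -1.9]
finger_gap: 0.249
```

```bash
python3 - <<'E'
from h import *
import bd
bd.beads('s51'); snap('wrist','w51')
E
```

```text
blue 262 center~ [ -31. -232.  180.]
```

View pics/s51c.png

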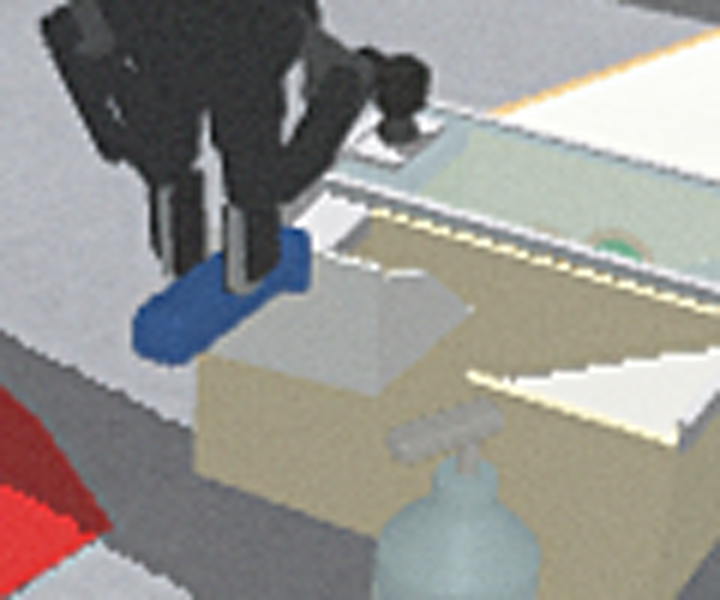

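View pics/w51.png

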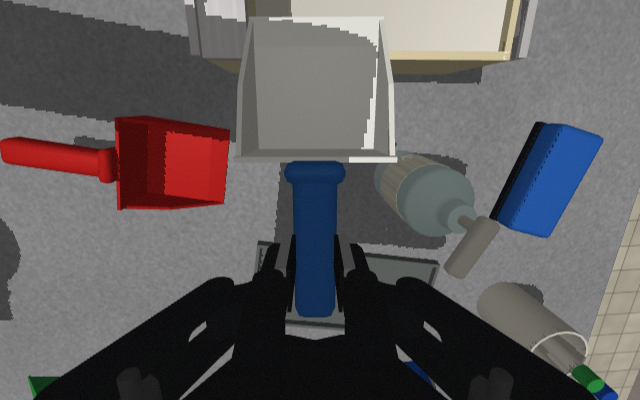

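The scoop is empty: yellow has rolled off over the rim, so I'll raise and back off, then check the compartment.

>>> drive_tool(deltas=[0, 0.2, -4, 0, -0.5, 0.4, -8, 0, -3, 0.5, -9, 0, -7, 0.5, -9, -6, -11, 1.5, -9, -14, -14, 2.5, -9, -22, -16, 4, -9, -30, -17, 6, -9, -38, -17, 7.5, -9, -46, -17, 8.5, -9, -54, -17, 9, -9, -62, -17, 9, -9, -70])

```text
t: 51.65
tcp_pos: [0.5999, -0.1333, 0.2578]
tool_rot: [0.183, 0.983, 0.004, 0.031]
force: [-0.2, -0.9, -1.4]
finger_gap: 0.246
```

```bash
python3 - <<'E'
from h import *
import bd
bd.beads('s52'); snap('top','t52')
go([0.607,-0.130,0.10],169.7)
E
```

```text
blue 383 center~ [  69. -396.  278.]
t 51.75 pos [ 0.5991 -0.133   0.2578] yaw 158.58 tilt 3.53 F [-0.3  0.7 -2.3] gap 0.249
delta cm [ 0.3   0.28 15.8 ] turn -11.12 dist 0.158
```

View pics/t52.png

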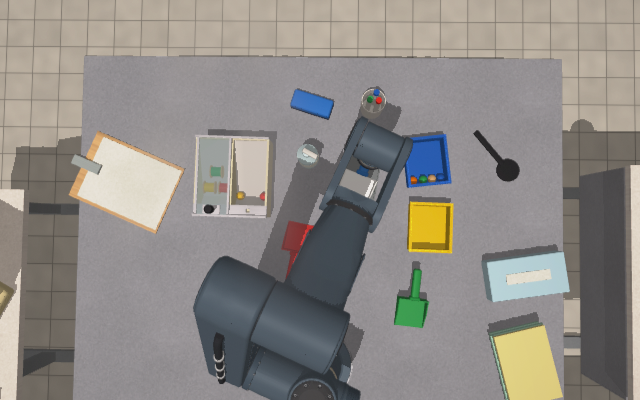

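View pics/s52c.png

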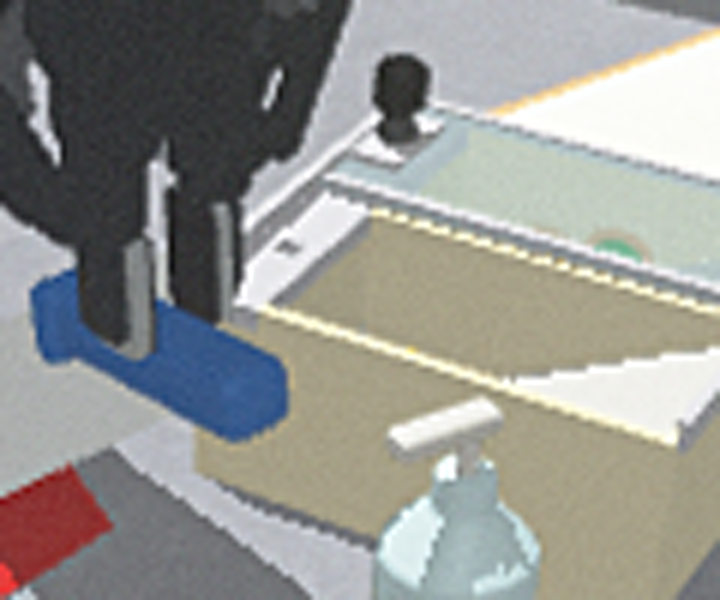

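Top view: yellow (240,196) and red (262,196) are in the compartment, and four beads are in the blue tub (~413–443,179). Lowering towards the tray now.

>>> drive_tool(deltas=[0.1, 0.1, 3, -5.5, 0.2, 0.2, 7, -11.1, 0.3, 0.28, 11, -11.1, 0.3, 0.28, 14.5, -11.1, 0.3, 0.28, 15.8, -11.1, 0.3, 0.28, 15.8, -11.1])

```text
t: 52.35
tcp_pos: [0.6057, -0.1296, 0.0979]
tool_rot: [0.091, 0.995, 0.001, 0.029]
force: [-0.2, 0.6, -1.7]
finger_gap: 0.247
```

View pics/w53.png

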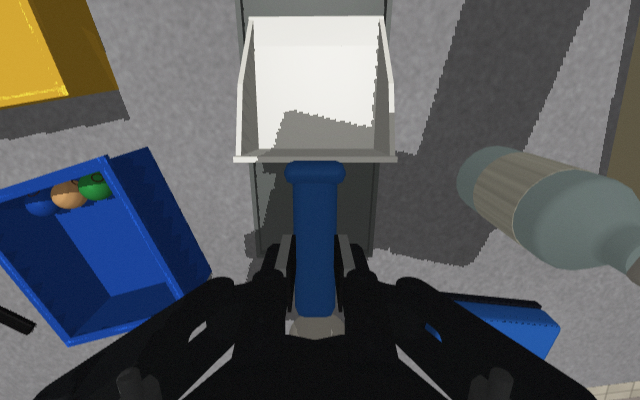

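View pics/s53c.png

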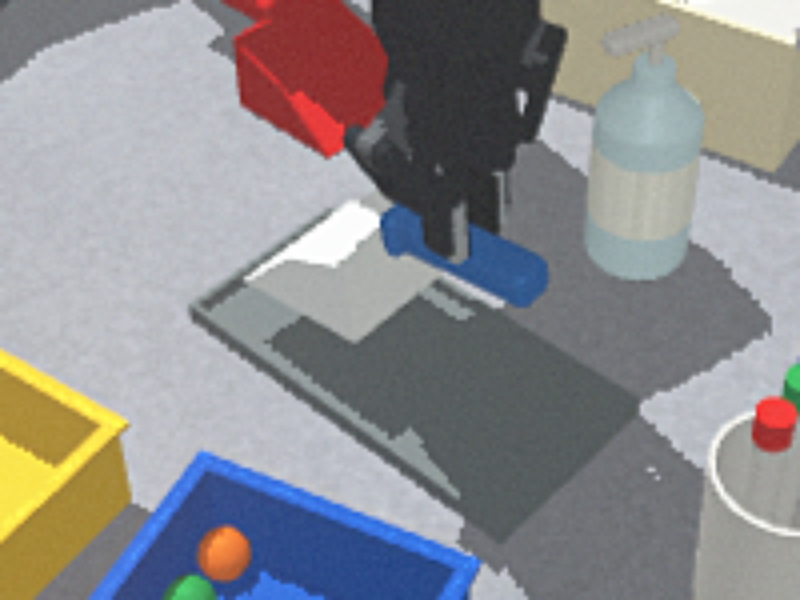

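>>> drive_tool(deltas=[0.15, 0, 2, 0, 0.3, 0, 3.5, 0, 0.38, 0, 4.5, 0, 0.42, 0, 5.0, 0, 0.45, 0, 5.4, 0, 0.47, 0, 5.6, 0, 0.47, 0, 5.6, 0])

```text
t: 53.15
tcp_pos: [0.6088, -0.1306, 0.0463]
tool_rot: [0.09, 0.995, -0.0, 0.034]
force: [3.2, -0.0, 4.8]
finger_gap: 0.247
```

```bash
python3 - <<'E'
from h import *
snap('scene','s54')
go([0.607,-0.130,0.043],169.7)
import cv2
im=cv2.imread('pics/s54.png')
u,v=324,238
a=im[v-75:v+75,u-100:u+100];cv2.imwrite('pics/s54c.png',cv2.resize(a,None,fx=4,fy=4))
E
```

```text
t 53.2 pos [ 0.6086 -0.1305  0.0462] yaw 169.65 tilt 3.85 F [3.4 0.1 4. ] gap 0.243
delta cm [0.19 0.02 0.31] turn -0.05 dist 0.004
```

View pics/s54c.png

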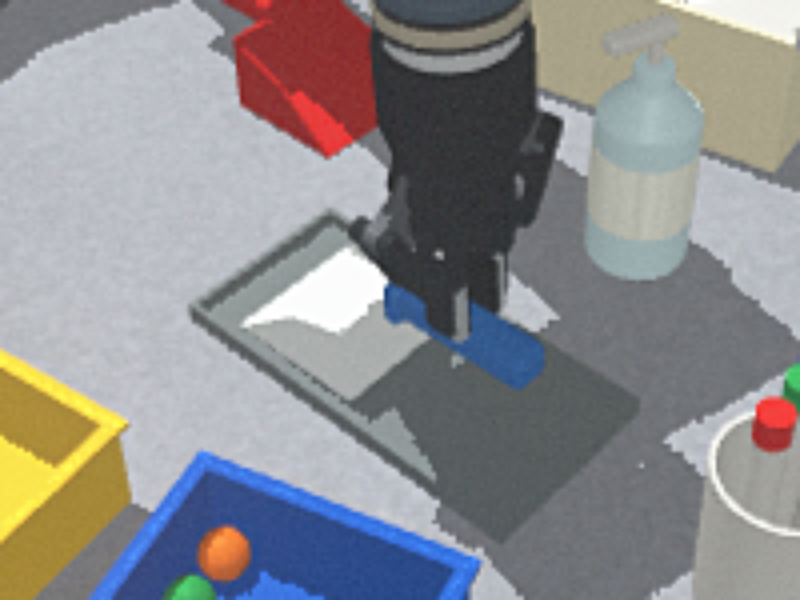

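>>> drive_tool(deltas=[0, 0, 0.2, 0, 0, 0, 0.35, 0, 0, 0, 0.35, 0])

```text
t: 53.5
tcp_pos: [0.6098, -0.1305, 0.0438]
tool_rot: [0.09, 0.995, -0.0, 0.035]
force: [3.6, 0.6, 9.1]
finger_gap: 0.249
```

>>> drive_tool(deltas=[0, 0, 0, 0, 0, 0, 0, 0, 0, 0, 0, 0, 0, 0, 0, 0, 0, 0, 0, 0], hand=5)

```text
t: 54.0
tcp_pos: [0.6091, -0.1303, 0.0433]
tool_rot: [0.09, 0.995, 0.0, 0.034]
force: [-0.1, -0.5, 0.3]
finger_gap: 0.59
```

>>> drive_tool(deltas=[0, 0, -1, 0, -0.1, 0, -3, 0, -0.3, 0, -6, 0, -0.6, 0, -10, 0, -1, 0, -15, 0, -1.2, 0, -19, 0, -1.2, 0, -19, 0])

```text
t: 54.7
tcp_pos: [0.6121, -0.1329, 0.2418]
tool_rot: [0.09, 0.995, -0.002, 0.041]
force: [1.5, -0.8, 0.2]
finger_gap: 0.582
```

```bash
python3 - <<'E'
from h import *
snap('scene','s55'); snap('top','t55'); snap('wrist','w55')
go([0.607,-0.130,0.043],169.7)
import cv2
im=cv2.imread('pics/s55.png')
u,v=324,238
a=im[v-75:v+75,u-100:u+100];cv2.imwrite('pics/s55c.png',cv2.resize(a,None,fx=4,fy=4))
E
```

```text
t 54.85 pos [ 0.6073 -0.131   0.2336] yaw 169.64 tilt 3.84 F [-0.5 -0.7 -0.6] gap 0.585
delta cm [ 1.31 -0.03 19.01] turn -0.06 dist 0.191
```

View pics/s55c.png

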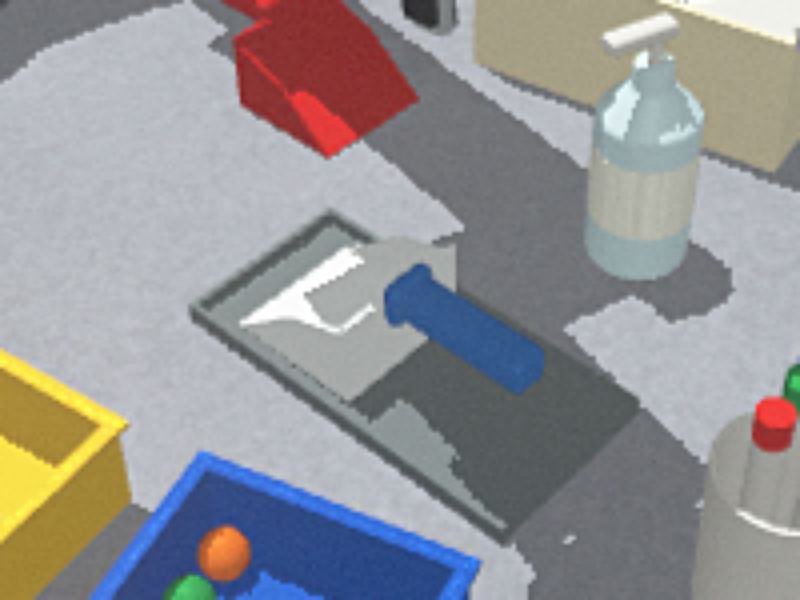

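View pics/w55.png

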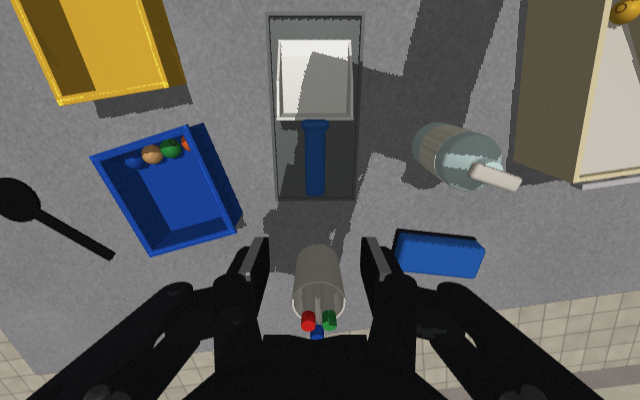

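Scoop lies inside the tray; four beads show in the blue tub. I'll check the numbers, including corner distances.

```bash
python3 - <<'E'
from h import *
import numpy as np,cv2
from scipy import ndimage
tubc0=np.array([0.6195,-0.3205]); tr=np.array([0.5628,-0.1231]); a=np.deg2rad(-10)
for n in ['w55','s55','t55']:
    s=load(n); im=s['frame']; h=cv2.cvtColor(im,cv2.COLOR_RGB2HSV); P=cloud(s); P=P.reshape(400,640,3)
    # beads in tub: non-blue or any points raised inside the tub
    d=P[...,:2]-tubc0
    t=np.deg2rad(6.5); lx=d[...,0]*np.cos(t)+d[...,1]*np.sin(t); ly=-d[...,0]*np.sin(t)+d[...,1]*np.cos(t)
    m=(abs(lx)<.063)&(abs(ly)<.053)&(P[...,2]>.014)&(P[...,2]<.04)
    for nm,lo,hi in [('red/or',0,15),('wood',8,22),('yel',20,33),('green',45,80),('any',0,180)]:
        mm=m&(h[...,0]>=lo)&(h[...,0]<=hi)&(h[...,1]>70)
        if nm=='any': continue
        l,k=ndimage.label(mm)
        for i in range(1,k+1):
            q=l==i
            if q.sum()>12: print(n,nm,q.sum(),'tub mm',(np.median(lx[q])*1e3).round(),(np.median(ly[q])*1e3).round(),'z',(np.median(P[...,2][q])*1e3).round())
    # handle top
    dd=P[...,:2]-tr; u=np.array([np.cos(a),np.sin(a)]); al=dd@u; ac=dd@np.array([-u[1],u[0]])
    hb=(h[...,0]>100)&(h[...,0]<125)&(h[...,1]>120)&(abs(al)<.13)&(abs(ac)<.06)&(P[...,2]>.058)&(P[...,2]<.09)
    if hb.sum()>30:
        A=np.c_[al[hb],ac[hb],np.ones(hb.sum())]; c=np.linalg.lstsq(A,P[...,2][hb],rcond=None)[0]
        print(n,'handle n',hb.sum(),'al',np.percentile(al[hb],[2,98]).round(3),'ac',np.percentile(ac[hb],[2,50,98]).round(3),'slope deg',np.rad2deg(c[:2]).round(1),'z',np.median(P[...,2][hb]).round(4))
im=cv2.imread('pics/t55.png'); x=cv2.resize(im[110:230,185:305],None,fx=5,fy=5); cv2.imwrite('pics/t55c.png',x)
im=cv2.imread('pics/t55.png'); x=cv2.resize(im[120:200,390:470],None,fx=7,fy=7); cv2.imwrite('pics/t55d.png',x)
E
```

```text
w55 red/or 61 tub mm -52.0 35.0 z 29.0
w55 red/or 16 tub mm -56.0 -10.0 z 25.0
w55 wood 52 tub mm -52.0 34.0 z 29.0
w55 wood 297 tub mm -52.0 -13.0 z 27.0
w55 green 310 tub mm -52.0 14.0 z 27.0
w55 handle n 1564 al [-0.001  0.085] ac [-0.011  0.001  0.012] slope deg [-0.8  0.2] z 0.069
s55 red/or 138 tub mm -48.0 35.0 z 26.0
s55 red/or 18 tub mm -44.0 -27.0 z 20.0
s55 wood 128 tub mm -48.0 35.0 z 27.0
s55 wood 149 tub mm -47.0 -22.0 z 27.0
s55 green 140 tub mm -48.0 5.0 z 27.0
s55 handle n 468 al [0.001 0.09 ] ac [-0.014 -0.004  0.01 ] slope deg [-1.3 14.1] z 0.0682
t55 red/or 38 tub mm -53.0 40.0 z 28.0
t55 wood 46 tub mm -53.0 -16.0 z 27.0
t55 wood 37 tub mm -53.0 40.0 z 28.0
t55 green 46 tub mm -52.0 11.0 z 25.0
t55 handle n 131 al [-0.002  0.043] ac [-0.011  0.002  0.014] slope deg [-2.6 -2.1] z 0.0683
```

View pics/t55c.png

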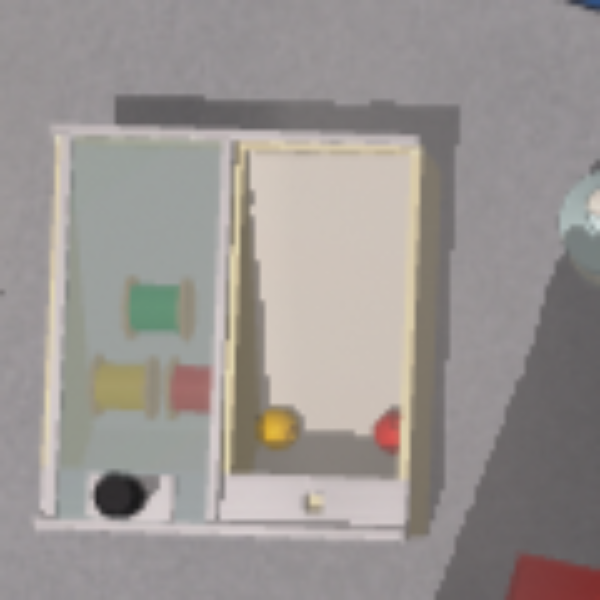

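View pics/t55d.png

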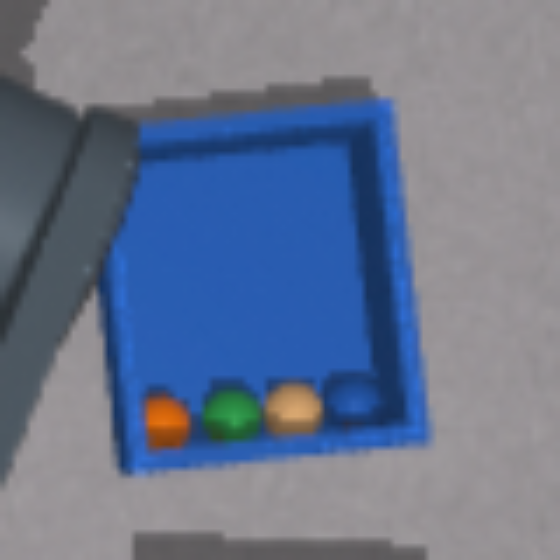

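```bash
python3 -c "
from station import manip
print(manip.sense()['t']); print(manip.sign_off())"
```

```text
54.85
the job is handed in; nothing more can be done
None
```

I handed the job in at 54.85 s with the task done as far as my checks show. Four beads are in the blue tub, the cover is open, and the scoop is back in its tray.

**Last checks**
- **Tub:** blue, wood, green and orange lie along the tub's -x wall. Orange is the farthest from the axis that I measured, at about 66 mm (limit 70 mm), and the corner geometry caps it at 67 mm. I did not measure blue in this check; it is visible in the pictures.
- **Bin:** red and yellow are in the bead compartment.
- **Cover:** fully open; I measured about 103 mm of travel earlier. The last top view still shows it clear of the beads.
- **Scoop:** released inside the tray and centred. The handle top is at about 69 mm, so the grip middle is at about 58 mm (limit 60.5 mm).
- **Flatness:** the close wrist view gives a tilt of about 1°. The coarser scene and top views gave noisier slopes, with 14° across the handle in the scene view, where the bar's side face was caught. I trusted the wrist view.
- **Bystanders:** the gel bottle, marker cup and eraser look untouched in the final pictures. I did not re-measure their positions after putting the scoop down.

**What went wrong on the way**
- During scooping, some beads rolled onto the bin's wall top.
- Red rolled onto the cover, and yellow fell onto the table.
- I put both back in the compartment without touching them with the fingers, as far as I could see; yellow went back with the scoop.

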